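# Load the board test station through its indexed tray

### The arm

A 6-joint arm with a two-finger parallel gripper is mounted at the origin on the work surface. World frame = base frame: x ahead of the robot, y to its left, z up, the work surface at z = 0. Lengths are in m, angles in rad, forces in N, time in s.
With the tool pointing down it reaches from about 0.25 to 0.775 m from the base axis. Payload 4 kg.
Tool frame: the origin (TCP) lies midway between the tips of the shut fingers; the grasp point (between the pads) lies grip_point_offset behind it (grip_point_offset is the distance from the TCP to the grasp point, in m); z points along the fingers, y is the line along which they close (so a half turn about z gives the same grasp; the last joint's range is limited). The gripper opens to 94 mm and grips with 3 to 60 N. Pads are 16 mm wide; open, the fingers measure 119 mm over their backs; the gripper's body (75 mm by 177 mm) begins 78 mm behind the grasp point.
Start: joints at [1.23, 0.087, 1.371, -0, 1.684, -0.103], TCP at [0.13, 0.535, 0.206] pointing down, gripper open.
Joint ranges: [-3.1, 3.1], [-0.76, 2.03], [0.27, 2.55], [-1.08, 4.22], [0.17, 2.65], [-2.57, 2.57]. Speed limits (rad/s): [2.79, 2.79, 3.14, 3.14, 3.14, 3.14].

### API

Orientations are given as [roll, pitch, yaw] about the fixed x, y, z axes, in that order (R = Rz(yaw) Ry(pitch) Rx(roll)).
In Python, from bench import * gives the robot as it stands. The module is installed in compiled form; this text tells all that it offers.
- The arm moves only by the tool apply_moves, never from a script. Its argument "commands" is a list of rows, each a list of 7 numbers: the turn, a rotation vector about the world's x, y, z in rad, then the shift along the world's x, y, z in m, then the opening in per cent of the stroke, from 0 (shut) to 100 (fully open). In form: [[ax, ay, az, x, y, z, jaw], ...]. A call has exactly 5 rows; each row is the pose to reach, as a shift and turn from the pose commanded when the call began; what a row does not reach only later rows make up. A row lasts 1/10 s, in which the tool goes at most 50 mm and 8.59 degrees, less where a joint would pass 70% of its speed; a pose out of reach is approached as far as the arm can. A call with a gripper value outside its range is refused whole. The fingers move at their own pace and stop on an object; the grip force is fixed at half the most. Time passes only in rows, so rows that repeat a pose let the fingers close, or fill a call up. It gives the time, the measured TCP pose, the force, the opening and the grip force at its end, in the units of the state.
- get_obs(): the state, without advancing time (a new reading comes with each control period).
- snapshot(name): name is "side" or "top" or "wrist"; returns a dict with "pixels" (400x640x3 uint8, red, green, blue), "vertical_fov" (degrees; the focal length in pixels is half the picture's height over the tangent of half this angle, whatever the lens; pixels are square), "cx", "cy" (the principal point, pixels), "rvec" (rotation vector, rad) and "tvec" (3), from world to camera coordinates, as OpenCV has them. Camera axes: x right, y down, z forward; pixel columns grow to the right and rows downward; lengths in m; the calibration is good to about 2 mm. A picture is of the moment at which its call begins. There is no depth.
- close_job(): hands the job in; it is judged then, once.
Trained networks look in the newest picture that a camera, given by its name, has taken for a name from the list of things; names that differ only in an ending like _2 or _b are one class to them, and where a whole thing is asked for, a point or a joint stands for the part that bears it (a point fixed in the world has none). Each returns a list of dicts, best first, with "score" (0 to 1); they miss things now and then, are a little off and sometimes report something else, mostly with a low value. They report only what shows in the picture. A call takes as long as a camera call.
- masks_of(camera, query): "mask" (400x640 bool, what is visible of it) and "extent" ([left, top, right, bottom] in pixels, round what is visible of it).
- place_of(camera, query): "pixel" ([column, row] in pixels: a listed point, or the origin of a listed thing).
The state is a dict: "time": time; "joint_positions": joint angles; "qvel": joint speeds; "joint_torque": joint torques, N m; "tool_pos": TCP position; "ee_rot": TCP orientation; "wrist_force": force on the tool from outside, world axes, zero at the start; "wrist_torque": the same for the moment, N m; "width": finger opening in m; "finger_force": force on a finger pad.
Only numpy, scipy, OpenCV 4.12 (cv2) and the standard library are available. Lean on these libraries where they do the work, as an engineer would, in place of code of your own. Each camera call takes 0.05 s, during which the arm holds its last target. There are 200 camera calls.

### The job

Get the board test station ready for a run: press the emergency stop so that it latches, pull up the tray's index plunger and twist it into its rest notch so it stays retracted, and draw the tray fully out by its post. Lay every loose power module flat in the tray, one to a bay, heat sink up and brass edge contacts towards the contact block; then push the tray fully home, let the plunger drop fully back into its hole, and last of all turn the stop button clockwise so that it springs up again. Keep the stop latched for as long as the tray is out of its home place, and leave the screwdriver, jar and spool alone.

Things in the scene. Friction and masses are not known exactly. Their poses are not given: they have to be found in the camera images.
- station: board test station fixed to the bench: 330 x 250 mm base plate, 6 mm thick, with sliding tray, plunger bracket, black contact block (62 mm high) and clear guard. Origin on the bench under the middle of the tray when home; x points to the contact block, within 0.15 rad of the robot's x; y left, z up. The plunger's axis is at x = -45, y = +110 mm; its bracket is 58 mm high
- guard (a point): middle of the top face of the clear guard over the tray's home place, 74 mm above the bench; a clear plate 130 (station x) x 212 (y) mm, 4 mm thick, with clear sides, reaching from x = -15 to +115 mm in the station's frame. It leaves the tray's pull post and the plunger free, but modules can only be loaded when the tray is drawn out
- tray (a joint): how far the loading tray is drawn out towards the robot (station -x), m: 0 home under the guard (its starting place), 0.130 fully out against its stop. Slides with about 2 N of friction and stays where it is left. At home the engaged plunger pin locks it, with 2 mm of play
- tray_mid (a point): centre of the tray's floor (13 mm above the bench), moving with the tray, axes like the station's. The tray is 120 (x) x 196 (y) mm, walls 14 mm above its floor, split by 4 mm dividers into three bays side by side, each 112 (x) x 60 (y) mm inside. A steel strip on its +y side has the index hole for the plunger
- tray_grip (a point): point on the tray's pull post: an upright black post, 20 mm in diameter, its top 80 mm above the bench, standing in front of the tray, 86 mm to the robot's side of its middle; this point is on its axis, 18 mm below the top. The post is free for a grip from above along its upper 50 mm
- plunger_lift (a joint): how far the index plunger is pulled up, m: 0 fully down with its pin in the tray's hole; 0.012 resting in the rest notch; 0.016 needed to pass the ridge of its collar; 0.021 the end of its travel. A spring pushes it down with 6 to 12 N
- plunger_turn (a joint): twist of the plunger's T-handle, rad, anticlockwise seen from above, range 0 to 1.3: near 0 the plunger can drop fully. Between 0.1 and 1.05 its cross pin rides on a ridge (or is blocked by it, if not lifted 16 mm); from 1.1 to 1.3 it drops 4 mm into the rest notch and stays retracted. To release: lift to 0.017 or more, twist back to 0 and let it down
- plunger_grip (a point): centre of the plunger's black T-handle, a bar 56 long x 14 wide x 30 mm high, 99 mm above the bench when the plunger is down; rises and turns with it. Its y lies along the bar's length, its x across the 14 mm (grip across x, from above), z up along the pull. When down, the collar's top is 23 mm below this point
- stop_box: yellow emergency-stop box, 84 x 84 x 56 mm, fixed to the bench; origin under its middle. The red mushroom button stands upright on its middle
- stop_press (a joint): how far the mushroom button is pressed down, m: 0 up; must go down at least 8 mm (end of travel 9.5 mm, spring 3 to 6 N) to latch, then stays at about 0.006 when let go
- stop_turn (a joint): twist of the mushroom button, rad, clockwise seen from above, range -0.6 to 0.45: about -0.1 when up; it springs to about -0.6 by itself as it latches. Turning it clockwise back to between 0.1 and 0.4 unlatches it and it springs up; the torsion spring is weak, under 0.1 N m
- stop_head (a point): centre of the red mushroom head: a disc 40 mm in diameter and 20 mm high, 84 mm above the bench when up; its top face is 10 mm above this point. The neck below it is 24 mm in diameter, so the rim is free for a grip from above: its underside is 18 mm above the box when up, about 12 mm when latched
- bay0 (a point): centre of the floor of the left (+y) tray bay, 13 mm above the bench, moving with the tray, axes like the station's (x towards the contact block)
- bay1 (a point): centre of the floor of the middle tray bay, 13 mm above the bench, moving with the tray, axes like the station's (x towards the contact block)
- bay2 (a point): centre of the floor of the right (-y) tray bay, 13 mm above the bench, moving with the tray, axes like the station's (x towards the contact block)
- module0: power module: green board 100 (its x) x 52 x 4 mm lying flat; finned aluminium heat sink on its middle, 52 (x) x 20 (y) mm, top 42 mm above the underside (grip across its 20 mm); white relays 19 mm high at the -x end, brass edge contacts at the +x end. About 160 g. Origin: centre of underside, z up. Starts loose on the bench, +x end away from the robot within 1 rad; may be absent (None)
- module0_tabs (a point): middle of the brass edge contacts of module0, 45 mm along its +x, 4 mm above its underside
- module1: power module: green board 100 (its x) x 52 x 4 mm lying flat; finned aluminium heat sink on its middle, 52 (x) x 20 (y) mm, top 42 mm above the underside (grip across its 20 mm); white relays 19 mm high at the -x end, brass edge contacts at the +x end. About 160 g. Origin: centre of underside, z up. Starts loose on the bench, +x end away from the robot within 1 rad; may be absent (None)
- module1_tabs (a point): middle of the brass edge contacts of module1, 45 mm along its +x, 4 mm above its underside
- module2: power module: green board 100 (its x) x 52 x 4 mm lying flat; finned aluminium heat sink on its middle, 52 (x) x 20 (y) mm, top 42 mm above the underside (grip across its 20 mm); white relays 19 mm high at the -x end, brass edge contacts at the +x end. About 160 g. Origin: centre of underside, z up. Starts loose on the bench, +x end away from the robot within 1 rad; may be absent (None)
- module2_tabs (a point): middle of the brass edge contacts of module2, 45 mm along its +x, 4 mm above its underside
- screwdriver: screwdriver 160 mm long with a yellow handle, lying beyond the work, a bystander; origin at its middle, underside
- jar: amber jar, 52 mm diameter, 70 mm high, a bystander; origin under its middle
- spool: spool, 60 mm diameter, 35 mm high, a bystander; origin under its middle

How it is judged:
On the way, in this order (a step that is already met when the one before it is completed fails the run):
1. the stop button is pressed and latched down (value of joint stop_press above 0.0045 m and value of joint stop_turn below -0.25 rad), for 0.3 s.
2. the plunger is retracted and resting in its rest notch, the tray still home (all of step 1 and value of joint plunger_lift between 0.01 and 0.0145 m and value of joint plunger_turn above 0.92 rad and value of joint tray below 0.01 m), for 0.3 s.
3. the tray is fully out (all of step 1 and value of joint tray above 0.12 m and value of joint plunger_lift between 0.01 and 0.0145 m and value of joint plunger_turn above 0.92 rad), for 0.2 s.
4. every module lies flat in a bay of the drawn-out tray, edge contacts towards the contact block ((horizontal distance between module0 and bay0 below 0.012 m or horizontal distance between module0 and bay1 below 0.012 m or horizontal distance between module0 and bay2 below 0.012 m) and angle between each of module0, module1, module2's own z axis and vertical below 0.06 rad and z of each of module0, module1, module2 in the frame of tray_mid below 0.005 m and x of each of module0_tabs, module1_tabs, module2_tabs in the frame of tray_mid above 0.03 m and (horizontal distance between module1 and bay0 below 0.012 m or horizontal distance between module1 and bay1 below 0.012 m or horizontal distance between module1 and bay2 below 0.012 m) and (horizontal distance between module2 and bay0 below 0.012 m or horizontal distance between module2 and bay1 below 0.012 m or horizontal distance between module2 and bay2 below 0.012 m) and value of joint tray above 0.1 m), for 0.3 s.
5. the tray is home and the plunger is fully down in its hole, the stop still latched (all of step 1 and value of joint tray below 0.004 m and value of joint plunger_lift below 0.003 m and (horizontal distance between module0 and bay0 below 0.012 m or horizontal distance between module0 and bay1 below 0.012 m or horizontal distance between module0 and bay2 below 0.012 m) and angle between each of module0, module1, module2's own z axis and vertical below 0.06 rad and z of each of module0, module1, module2 in the frame of tray_mid below 0.005 m and x of each of module0_tabs, module1_tabs, module2_tabs in the frame of tray_mid above 0.03 m and (horizontal distance between module1 and bay0 below 0.012 m or horizontal distance between module1 and bay1 below 0.012 m or horizontal distance between module1 and bay2 below 0.012 m) and (horizontal distance between module2 and bay0 below 0.012 m or horizontal distance between module2 and bay1 below 0.012 m or horizontal distance between module2 and bay2 below 0.012 m)), for 0.3 s.
6. the stop button is up again (value of joint stop_press below 0.002 m and value of joint tray below 0.004 m and value of joint plunger_lift below 0.003 m), for 0.3 s.
At the end, for the whole second after the job is handed in: Tray within 4 mm of home, plunger within 3 mm of fully down, stop button up (within 2 mm), every module present flat (0.06 rad, 5 mm) in a bay with its origin within 12 mm of the bay's centre, edge contacts towards the contact block (all of step 6 and (horizontal distance between module0 and bay0 below 0.012 m or horizontal distance between module0 and bay1 below 0.012 m or horizontal distance between module0 and bay2 below 0.012 m) and angle between each of module0, module1, module2's own z axis and vertical below 0.06 rad and z of each of module0, module1, module2 in the frame of tray_mid below 0.005 m and x of each of module0_tabs, module1_tabs, module2_tabs in the frame of tray_mid above 0.03 m and (horizontal distance between module1 and bay0 below 0.012 m or horizontal distance between module1 and bay1 below 0.012 m or horizontal distance between module1 and bay2 below 0.012 m) and (horizontal distance between module2 and bay0 below 0.012 m or horizontal distance between module2 and bay1 below 0.012 m or horizontal distance between module2 and bay2 below 0.012 m)); the robot touches nothing.
It fails at once if the tray is out of its home place while the stop is not latched (value of joint tray above 0.015 m and value of joint stop_press below 0.003 m).
It fails at once if the screwdriver is disturbed (moved more than 30 mm) (distance of screwdriver from where it was at the start of the episode above 0.03 m).
It fails at once if the jar is disturbed (moved more than 30 mm) (distance of jar from where it was at the start of the episode above 0.03 m).
It fails at once if the spool is disturbed (moved more than 30 mm) (distance of spool from where it was at the start of the episode above 0.03 m).
Of module0, module1, module2 only 2 to 3 are there at a start; the rules pass over those that are not, and their reading is None.
At some moment in a run one of module0, module1, module2 may be knocked a few centimetres aside while the robot is not near it.
Once in a run the grip may slacken for a moment while it holds something.
It also fails if it takes over 192 s, if anything falls off the work surface, if the arm or the gripper's body presses on something with over 40 N, if the wrist force passes 120 N, or if a joint passes its speed limit or range.

## Working session

There is one attempt and no reset: what is moved stays moved. The work goes in short steps, Python scripts to look and compute and a tool call to move; the robot and the scene stay as the last step left them, time stands still between calls to the robot, and variables do not carry over. Pictures are saved under pics/ and viewed, at most 18 in all, crops included, and the job is handed in when it is done.

Besides the shell and the picture viewer there is one more tool, called after ">>>" in YAML: its name, and indented under it one key for each argument. apply_moves: Moves the arm, as the interface text tells. Its arguments: {"type":"object","properties":{"commands":{"type":"array"}},"required":["commands"]}

```bash
mkdir -p pics
cat > h.py <<'E'
from bench import *
import numpy as np, cv2
from scipy.spatial.transform import Rotation as R
def cam(n):
    s=snapshot(n); px=s["pixels"]; f=px.shape[0]/2/np.tan(np.radians(s["vertical_fov"])/2)
    K=np.array([[f,0,s["cx"]],[0,f,s["cy"]],[0,0,1.]])
    return dict(px=px,K=K,R=cv2.Rodrigues(np.array(s["rvec"],float))[0],t=np.array(s["tvec"],float),rv=np.array(s["rvec"],float))
def ray(c,p,z):
    d=c["R"].T@np.linalg.inv(c["K"])@np.array([p[0],p[1],1.]); o=-c["R"].T@c["t"]
    return o+d*(z-o[2])/d[2]
def proj(c,P): return cv2.projectPoints(np.atleast_2d(np.array(P,float)),c["rv"],c["t"],c["K"],None)[0][:,0]
def save(c,f): cv2.imwrite("pics/"+f,c["px"][:,:,::-1])
def st():
    o=get_obs(); print({k:np.round(o[k],4).tolist() for k in("time","tool_pos","ee_rot","wrist_force","width","finger_force","joint_positions")})
E
python3 - <<'E'
from h import *
o=get_obs(); print(o); print([k for k in dir() if 'grip' in k])
Z={"tray_mid":.013,"guard":.074,"tray_grip":.062,"plunger_grip":.099,"stop_head":.084,"bay0":.013,"bay1":.013,"bay2":.013,"module0":0,"module1":0,"module2":0,"module0_tabs":.004,"module1_tabs":.004,"module2_tabs":.004,"station":0,"stop_box":0,"screwdriver":0,"jar":0,"spool":0}
for n in("top","side"):
    c=cam(n); save(c,n+"0.png"); print(n,-c["R"].T@c["t"])
    for q,z in Z.items():
        for d in place_of(n,q)[:3]: print(q,round(d["score"],2),np.round(d["pixel"]),np.round(ray(c,d["pixel"],z),4))
E
```

```text
{'time': 0.0, 'joint_positions': array([ 1.22992051e+00,  8.79890588e-02,  1.37224913e+00, -1.59046541e-05,
        1.68359577e+00, -1.03082265e-01]), 'qvel': array([-0.0012689 , -0.00024739,  0.00113687,  0.00221751,  0.00044491,
       -0.00109288]), 'joint_torque': array([-5.42828420e-04, -3.40191400e+01, -3.02423823e+01,  7.15918676e-02,
        3.29959381e-02, -1.83839966e-04]), 'tool_pos': array([0.12937353, 0.53400351, 0.20428817]), 'ee_rot': array([-3.13936162e+00, -2.14905975e-04,  2.90379708e+00]), 'wrist_force': array([-0.61654074, -0.27538253, -0.19596599]), 'wrist_torque': array([-0.03775968,  0.00729521, -0.05249725]), 'finger_force': 0.0, 'width': 0.09395377066340613}
['grip_point_offset']
top [ 0.39891464 -0.00929197  0.93851528]
tray_mid 0.97 [321. 199.] [ 0.6195 -0.0106  0.013 ]
tray_mid 0.32 [171. 259.] [0.4504 0.3472 0.013 ]
guard 0.57 [321. 171.] [ 0.6743 -0.0051  0.074 ]
tray_grip 0.97 [324. 228.] [ 0.5385 -0.021   0.062 ]
plunger_grip 0.49 [276. 207.] [0.5761 0.0915 0.099 ]
stop_head 0.65 [194. 210.] [0.5606 0.2832 0.084 ]
stop_head 0.61 [323. 174.] [ 0.6655 -0
[... 2797 characters left out ...]
 [0.406  0.3232 0.    ]
module0_tabs 0.88 [396. 172.] [ 0.4476 -0.2874  0.004 ]
module0_tabs 0.64 [292. 229.] [0.6189 0.0483 0.004 ]
module1_tabs 0.93 [350. 162.] [ 0.5885 -0.2657  0.004 ]
module2_tabs 0.96 [296. 362.] [0.4448 0.3453 0.004 ]
module2_tabs 0.24 [302. 222.] [0.6058 0.0167 0.004 ]
module2_tabs 0.16 [301. 209.] [ 0.6295 -0.023   0.004 ]
station 0.69 [300. 211.] [ 0.631  -0.0188  0.    ]
stop_box 0.82 [264. 313.] [0.5587 0.2824 0.    ]
screwdriver 0.64 [199. 267.] [ 0.7643  0.2509 -0.    ]
screwdriver 0.42 [302. 209.] [ 0.6297 -0.0302  0.    ]
jar 0.67 [200. 269.] [0.7587 0.255  0.    ]
jar 0.65 [315. 142.] [ 0.7295 -0.3067  0.    ]
spool 0.76 [298. 152.] [ 0.7555 -0.2363  0.    ]
```

```bash
python3 - <<'E'
import cv2
a=cv2.imread("pics/top0.png");cv2.imwrite("pics/top0c.png",cv2.resize(a[120:320,140:480],None,fx=2.35,fy=2.35,interpolation=cv2.INTER_CUBIC))
E
python3 -c "
from bench import *;print(grip_point_offset)"
```

```text
0.0188
```

View pics/top0c.png

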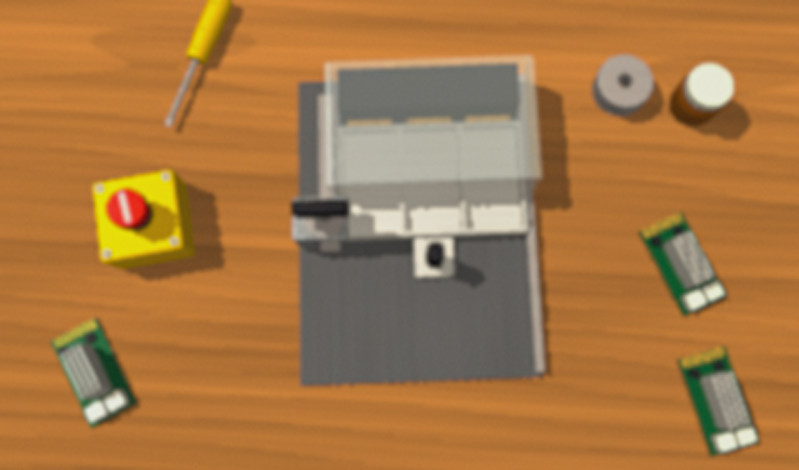

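View pics/side0.png

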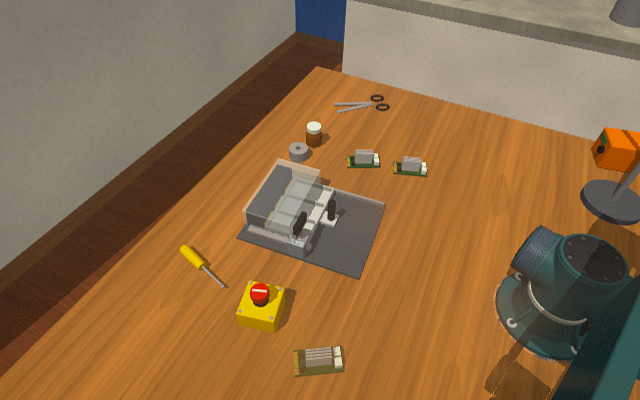

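Three modules are there: one at left front (crop 95,370) and two at right (683,262 and 718,400). The stop button is at (127,208), and the screwdriver, jar and spool are at the back. Next I'll fit the station and module poses from the points in both views.

```bash
cat >> h.py <<'E'
from scipy.optimize import least_squares
LOC={"tray_mid":(0,0,.013),"tray_grip":(-.086,0,.062),"plunger_grip":(-.045,.110,.099),"guard":(.05,0,.074),"bay0":(0,.064,.013),"bay1":(0,0,.013),"bay2":(0,-.064,.013)}
def xf(p,L):
    c,s=np.cos(p[2]),np.sin(p[2]); return np.array([p[0]+c*L[0]-s*L[1],p[1]+s*L[0]+c*L[1],L[2]])
def fit_pts(obs,p0):
    # obs: list of (cam, pixel, local)
    f=lambda p:np.concatenate([proj(c,xf(p,L))[0]-px for c,px,L in obs])
    return least_squares(f,p0,loss="soft_l1",f_scale=1.5)
def gather(cams,names,LOC,p0,maxd=12):
    obs=[]
    for n,c in cams.items():
        for q in names:
            e=proj(c,xf(p0,LOC[q]))[0]
            ds=[d for d in place_of(n,q) if np.linalg.norm(d["pixel"]-e)<maxd]
            if ds: obs.append((c,np.array(ds[0]["pixel"]),LOC[q]))
    return obs
def find_mod(cams,p0,maxd=14):
    L={"module0":(0,0,0),"t":(.045,0,.004)}; obs=[]
    for n,c in cams.items():
        for q,l in(("module0",(0,0,0)),("module0_tabs",(.045,0,.004)),("module1_tabs",(.045,0,.004)),("module2_tabs",(.045,0,.004))):
            e=proj(c,xf(p0,l))[0]
            for d in place_of(n,q):
                if d["score"]>.25 and np.linalg.norm(d["pixel"]-e)<maxd: obs.append((c,np.array(d["pixel"]),l)); break
    r=fit_pts(obs,p0); return r.x,np.abs(r.fun).max(),len(obs)
E
python3 - <<'E'
from h import *
cams={n:cam(n) for n in("top","side")}
p0=np.array([.628,-.013,.09])
o=gather(cams,LOC,LOC,p0); r=fit_pts(o,p0); print("station",r.x.round(4),r.fun.reshape(-1,2).round(1).tolist())
for q in LOC: print(q,xf(r.x,LOC[q]).round(4))
for m in((.404,.328,.4),(.546,-.283,.4),(.413,-.326,.3)): 
    a,b,k=find_mod(cams,np.array(m)); print("mod",a.round(4),b.round(1),k)
# stop head triangulate via masks of red
P=[]
for n,c in cams.items():
    hsv=cv2.cvtColor(c["px"],cv2.COLOR_RGB2HSV); m=((hsv[...,0]<6)|(hsv[...,0]>174))&(hsv[...,1]>190)&(hsv[...,2]>110)
    k,l,s,ce=cv2.connectedComponentsWithStats(m.astype(np.uint8)); i=1+np.argmax(s[1:,4]); print(n,s[i],ce[i],ray(c,ce[i],.087))
# plate yaw: dark plate mask in top
c=cams["top"]
for d in masks_of("top","station")[:1]:
    m=d["mask"].astype(np.uint8); cn=max(cv2.findContours(m,0,2)[0],key=cv2.contourArea); print(d["score"],cv2.minAreaRect(cn))
st()
E
```

```text
station [ 0.6299 -0.0171  0.1251] [[2.2, -2.5], [0.0, 2.2], [-1.8, 0.4], [-0.5, -2.1], [0.5, 0.0], [-0.5, 0.4], [0.4, -0.1], [0.6, 0.1], [3.6, 1.2], [-0.5, -1.4], [1.6, 2.7], [-0.0, -1.1], [-2.9, 1.4], [-1.0, -1.7]]
tray_mid [ 0.6299 -0.0171  0.013 ]
tray_grip [ 0.5445 -0.0279  0.062 ]
plunger_grip [0.5715 0.0864 0.099 ]
guard [ 0.6795 -0.0109  0.074 ]
bay0 [0.6219 0.0464 0.013 ]
bay1 [ 0.6299 -0.0171  0.013 ]
bay2 [ 0.6378 -0.0806  0.013 ]
mod [0.4082 0.3192 0.7544] 2.9 4
mod [ 0.5553 -0.2858  0.4649] 2.5 4
mod [ 0.4161 -0.324   0.3958] 2.2 4
top [194 202   9  15  72] [198.08333333 208.40277778] [0.56441154 0.27213319 0.087     ]
side [250 284  19  19 186] [258.62365591 291.68817204] [0.56485358 0.28151932 0.087     ]
0.87 ((317.4417419433594, 213.75196838378906), (137.1905059814453, 106.57415008544922), 88.09085083007812)
{'time': 4.05, 'tool_pos': [0.1296, 0.5345, 0.2055], 'ee_rot': [3.1415, 0.0, 2.9038], 'wrist_force': [-0.6909, -0.2537, -0.0037], 'width': 0.0942, 'finger_force': 0.0, 'joint_positions': [1.2299, 0.0872, 1.3707, -0.0, 1.6836, -0.1031]}
```

>>> apply_moves:
  commands:
    - [0, 0, -0.082, 0.029, -0.017, 0.01, 0]
    - [0, 0, -0.164, 0.058, -0.034, 0.02, 0]
    - [0, 0, -0.246, 0.086, -0.05, 0.03, 0]
    - [0, 0, -0.328, 0.115, -0.067, 0.04, 0]
    - [0, 0, -0.41, 0.144, -0.084, 0.05, 0]

```text
time: 4.55
tool_pos: [0.2745, 0.4498, 0.256]
ee_rot: [3.141, -0.0, 2.491]
wrist_force: [-0.1, 0.7, 0.8]
width: 0.0573
finger_force: 0.0
```

>>> apply_moves:
  commands:
    - [0, 0, -0.082, 0.029, -0.017, 0, 0]
    - [0, 0, -0.164, 0.058, -0.034, 0, 0]
    - [0, 0, -0.246, 0.086, -0.05, 0, 0]
    - [0, 0, -0.328, 0.115, -0.067, 0, 0]
    - [0, 0, -0.41, 0.144, -0.084, 0, 0]

```text
time: 5.05
tool_pos: [0.4187, 0.3657, 0.2556]
ee_rot: [3.141, -0.0, 2.08]
wrist_force: [-0.3, -0.5, 0.3]
width: 0.0172
finger_force: 0.0
```

>>> apply_moves:
  commands:
    - [0, 0, -0.082, 0.029, -0.017, 0, 0]
    - [0, 0, -0.164, 0.058, -0.034, 0, 0]
    - [0, 0, -0.246, 0.086, -0.05, 0, 0]
    - [0, 0, -0.328, 0.115, -0.067, 0, 0]
    - [0, 0, -0.41, 0.144, -0.084, 0, 0]

```text
time: 5.55
tool_pos: [0.5627, 0.2818, 0.2555]
ee_rot: [3.141, -0.0, 1.67]
wrist_force: [0.8, 0.5, -0.1]
width: 0.0007
finger_force: 0.0
```

Run:
```python
from h import *
import pickle
D={}
for n in("top","side","wrist"):
    c=cam(n); D[n]=c
pickle.dump(D,open("cams1.pkl","wb")); c=D["wrist"]; save(c,"w1.png"); print(-c["R"].T@c["t"]); print(c["R"].round(3))
st()
print(proj(c,[[.561,.284,.094],[.561,.284,.056]]))
```

```text
[0.5589461  0.34711101 0.4331065 ]
[[ 0.995  0.096 -0.001]
 [ 0.094 -0.967  0.238]
 [ 0.022 -0.237 -0.971]]
{'time': 5.7, 'tool_pos': [0.5627, 0.2812, 0.2544], 'ee_rot': [-3.14, 0.0004, 1.6714], 'wrist_force': [-0.434, -0.6913, -0.0448], 'width': 0.0002, 'finger_force': 0.0, 'joint_positions': [0.3733, 0.2651, 1.0695, 0.0, 1.8087, 0.2727]}
[[315.91639095 181.72018246]
 [316.30130463 175.53162098]]
```

View pics/w1.png

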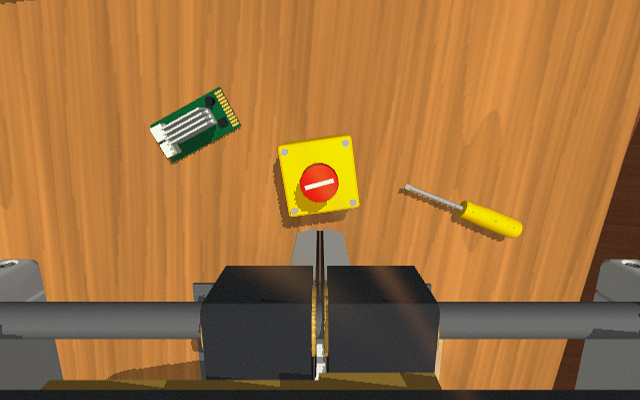

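The red head is at (319,183), right under the TCP. The left module is at (195,125). I'll press now.

>>> apply_moves:
  commands:
    - [0, 0, 0, 0, 0.001, -0.035, 0]
    - [0, 0, 0, 0, 0.001, -0.07, 0]
    - [0, 0, 0, 0, 0.001, -0.105, 0]
    - [0, 0, 0, 0, 0.001, -0.14, 0]
    - [0, 0, 0, 0, 0.001, -0.156, 0]

```text
time: 6.2
tool_pos: [0.5582, 0.2838, 0.0954]
ee_rot: [-3.135, 0.001, 1.676]
wrist_force: [-0.1, -0.2, -0.4]
width: 0.0005
finger_force: 0.0
```

>>> apply_moves:
  commands:
    - [0, 0, 0, 0, 0, -0.005, 0]
    - [0, 0, 0, 0, 0, -0.01, 0]
    - [0, 0, 0, 0, 0, -0.013, 0]
    - [0, 0, 0, 0, 0, -0.0165, 0]
    - [0, 0, 0, 0, 0, -0.0165, 0]

```text
time: 6.7
tool_pos: [0.5627, 0.2844, 0.0852]
ee_rot: [3.137, -0.002, 1.674]
wrist_force: [-1.4, 0.4, 6.0]
width: 0.0
finger_force: 2.6
```

Run:
```python
from h import *
st()
import pickle
D=pickle.load(open("cams1.pkl","rb"));c=D["wrist"]
print(ray(c,(319,183),.094))
# left module: green mask rect in wrist
px=c["px"];hsv=cv2.cvtColor(px,cv2.COLOR_RGB2HSV)
print(ray(c,(229,107),.004),ray(c,(163,142),.004))
# station in top: gradient fit of plate. show enlarged
t=D["top"]["px"][150:300,250:390];cv2.imwrite("pics/st.png",cv2.resize(t[:,:,::-1],None,fx=4,fy=4,interpolation=cv2.INTER_LANCZOS4))
```

```text
{'time': 6.7, 'tool_pos': [0.5627, 0.2844, 0.0852], 'ee_rot': [3.1374, -0.0016, 1.6743], 'wrist_force': [-1.3804, 0.4218, 6.0002], 'width': 0.0, 'finger_force': 2.6018, 'joint_positions': [0.3779, 0.3109, 1.3479, 0.0004, 1.4782, 0.2744]}
[0.56424139 0.28298721 0.094     ]
[0.44738039 0.34917284 0.004     ] [0.3666633  0.29902741 0.004     ]
```

View pics/st.png

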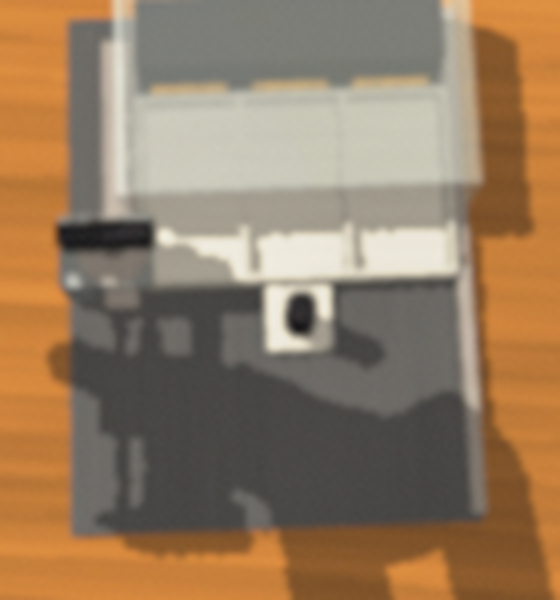

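The top crop shows the plate upright, the T-handle at (105,235) and the post at (300,313). I'll press a little more, then lift and check.

>>> apply_moves:
  commands:
    - [0, 0, 0, 0, 0, -0.001, 0]
    - [0, 0, 0, 0, 0, -0.002, 0]
    - [0, 0, 0, 0, 0, -0.003, 0]
    - [0, 0, 0, 0, 0, -0.003, 0]
    - [0, 0, 0, 0, 0, -0.003, 0]

```text
time: 7.2
tool_pos: [0.5631, 0.2846, 0.0847]
ee_rot: [3.136, -0.002, 1.674]
wrist_force: [-3.2, 0.3, 11.1]
width: 0.0003
finger_force: 5.7
```

>>> apply_moves:
  commands:
    - [0, 0, 0, 0, 0, 0.02, 0]
    - [0, 0, 0, 0, 0, 0.06, 0]
    - [0, 0, 0, 0, 0, 0.1, 0]
    - [0, 0, 0, -0.01, -0.05, 0.14, 20]
    - [0, 0, 0, -0.01, -0.1, 0.18, 32]

```text
time: 7.7
tool_pos: [0.5523, 0.2061, 0.2442]
ee_rot: [3.139, -0.0, 1.677]
wrist_force: [1.1, -0.1, -0.7]
width: 0.013
finger_force: 0.0
```

Run:
```python
from h import *
import pickle
c=cam("wrist"); pickle.dump(c,open("w2.pkl","wb")); save(c,"w2.png"); st()
print(proj(c,[[.5627,.2838,.088]]))
```

```text
{'time': 7.75, 'tool_pos': [0.555, 0.2002, 0.2514], 'ee_rot': [3.1284, 0.0033, 1.6697], 'wrist_force': [0.9626, -2.0106, 4.2968], 'width': 0.0169, 'finger_force': 0.0, 'joint_positions': [0.2534, 0.1638, 1.1956, -0.0054, 1.7696, 0.1533]}
[[337.6145844  108.81389577]]
```

View pics/w2.png

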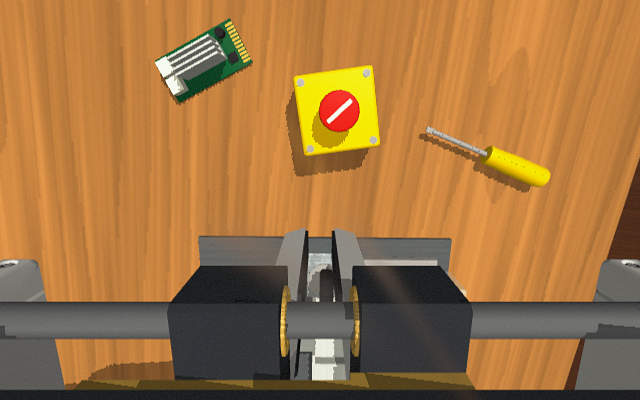

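The button is latched: its white bar has turned about half a radian anticlockwise. Next, a look at the plunger and post from close up.

>>> apply_moves:
  commands:
    - [0, 0, 0, 0, -0.04, 0.012, 32]
    - [0, 0, 0, 0, -0.08, 0.024, 32]
    - [0, 0, 0, 0, -0.12, 0.036, 32]
    - [0, 0, 0, 0, -0.16, 0.05, 32]
    - [0, 0, 0, 0, -0.18, 0.05, 32]

```text
time: 8.25
tool_pos: [0.5535, 0.0229, 0.295]
ee_rot: [3.135, 0.002, 1.671]
wrist_force: [0.4, -0.3, 0.1]
width: 0.0299
finger_force: 0.0
```

Run:
```python
from h import *
import pickle
c=cam("wrist"); pickle.dump(c,open("w3.pkl","wb")); save(c,"w3.png"); st()
for q in("plunger_grip","tray_grip"):
    for d in place_of("wrist",q)[:2]: print(q,d["score"],d["pixel"],ray(c,d["pixel"],LOC[q][2]))
```

```text
{'time': 8.3, 'tool_pos': [0.5533, 0.021, 0.2939], 'ee_rot': [3.1374, 0.0036, 1.6682], 'wrist_force': [-0.1565, -0.5955, -1.1092], 'width': 0.0302, 'finger_force': 0.0, 'joint_positions': [-0.0626, 0.0924, 1.1915, -0.003, 1.853, -0.1609]}
plunger_grip 0.7 [340.1, 119.0] [0.5709329  0.09123983 0.099     ]
tray_grip 0.57 [302.7, 206.5] [ 0.53867037 -0.01939555  0.062     ]
```

View pics/w3.png

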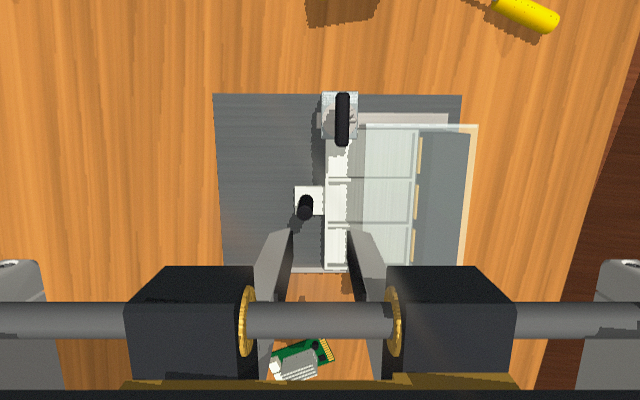

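Run:
```python
from h import *
import pickle
c=pickle.load(open("w3.pkl","rb"))
t=c["px"][85:285,205:485];cv2.imwrite("pics/st2.png",cv2.resize(t[:,:,::-1],None,fx=2.8,fy=2.8,interpolation=cv2.INTER_CUBIC))
a,b=ray(c,(213,94),.006),ray(c,(462,96),.006); print(a,b,np.arctan2(*(b-a)[1::-1]),np.linalg.norm(a-b))
for p in [(.6275,-.0171,.08),(.6275,-.015,.1),(.6275,-.015,.06)]:
    q=np.array(p)
    for n,L in dict(post_top=(-.086,0,.08),h1=(-.045,.138,.114),h2=(-.045,.082,.114),h0=(-.045,.11,.099),tr0=(-.06,-.098,.027),tr1=(-.06,.098,.027),g1=(-.015,.106,.076),g2=(.115,.106,.076)).items(): print(n,(proj(c,xf(q,L))[0]).round(1),end=" ")
    print()
```

```text
[0.40680377 0.10675222 0.006     ] [0.73421991 0.13683242 0.006     ] 0.09161427650495375 0.3287949951379666
post_top [304.3 214.2] h1 [344.6  93.3] h2 [342.6 148.9] h0 [342.6 121.5] tr0 [323.3 270.2] tr1 [326.6 130.2] g1 [367.1 125.3] g2 [480.  127.5] 
post_top [304.5 213.9] h1 [342.1  92. ] h2 [341.3 147.7] h0 [340.7 120.3] tr0 [324.9 269.6] tr1 [325.3 129.5] g1 [365.5 123.7] g2 [478.7 123.6] 
post_top [304.5 211.1] h1 [347.6  90.3] h2 [344.5 146.1] h0 [344.9 118.7] tr0 [322.1 268. ] tr1 [328.3 127.6] g1 [369.2 123.2] g2 [481.9 127.7]
```

View pics/st2.png

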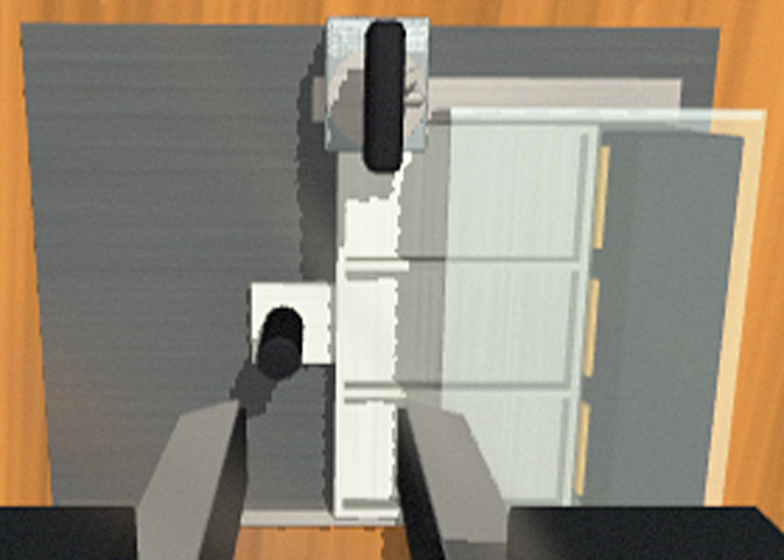

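Run:
```python
from h import *
import pickle
c=pickle.load(open("w3.pkl","rb"))
o=[(c,np.array(p),L) for p,L in [((305,211.8),(-.086,0,.08)),((342.5,92.9),(-.045,.138,.114)),((342.5,146),(-.045,.082,.114)),((324.6,269.6),(-.06,-.098,.027)),((365.7,123.6),(-.015,.106,.076)),((478.6,124.3),(.115,.106,.076))]]
r=fit_pts(o,np.array([.6275,-.015,.09])); print(r.x.round(4),r.fun.reshape(-1,2).round(1).tolist())
p=r.x
for q in LOC: print(q,xf(p,LOC[q]).round(4))
print("out",[xf(p,(x-.13,y,.013)).round(4).tolist() for x,y in((0,.064),(0,0),(0,-.064))])
```

```text
[ 0.6275 -0.0148  0.0942] [[-0.6, 1.5], [0.4, -1.4], [-0.8, 1.3], [-0.1, -0.3], [0.4, -0.2], [0.6, -0.3]]
tray_mid [ 0.6275 -0.0148  0.013 ]
tray_grip [ 0.5419 -0.0229  0.062 ]
plunger_grip [0.5723 0.0905 0.099 ]
guard [ 0.6773 -0.0101  0.074 ]
bay0 [0.6215 0.0489 0.013 ]
bay1 [ 0.6275 -0.0148  0.013 ]
bay2 [ 0.6335 -0.0785  0.013 ]
out [[0.492, 0.0367, 0.013], [0.4981, -0.027, 0.013], [0.5041, -0.0907, 0.013]]
```

>>> apply_moves:
  commands:
    - [0, 0, -0.005, 0.01, 0.04, -0.03, 32]
    - [0, 0, -0.009, 0.02, 0.0865, -0.06, 32]
    - [0, 0, -0.009, 0.02, 0.0865, -0.1, 32]
    - [0, 0, -0.009, 0.02, 0.0865, -0.14, 32]
    - [0, 0, -0.009, 0.02, 0.0865, -0.17, 32]

```text
time: 8.9
tool_pos: [0.5707, 0.115, 0.1183]
ee_rot: [-3.138, -0.001, 1.668]
wrist_force: [-0.5, 0.0, 0.2]
width: 0.0302
finger_force: 0.0
```

>>> apply_moves:
  commands:
    - [0, 0, 0, 0, 0, 0, 32]
    - [0, 0, 0, 0, 0, 0, 32]
    - [0, 0, 0, 0, 0, 0, 32]
    - [0, 0, 0, 0, 0, 0, 32]
    - [0, 0, 0, 0, 0, 0, 32]

```text
time: 9.4
tool_pos: [0.5735, 0.1125, 0.1242]
ee_rot: [3.138, -0.0, 1.665]
wrist_force: [0.3, -0.3, 0.1]
width: 0.0303
finger_force: 0.0
```

>>> apply_moves:
  commands:
    - [0, 0, 0, -0.001, -0.011, 0, 32]
    - [0, 0, 0, -0.001, -0.022, 0, 32]
    - [0, 0, 0, -0.001, -0.022, 0, 32]
    - [0, 0, 0, -0.001, -0.022, -0.01, 32]
    - [0, 0, 0, -0.001, -0.022, -0.02, 32]

```text
time: 9.9
tool_pos: [0.5714, 0.0903, 0.1014]
ee_rot: [3.141, -0.0, 1.664]
wrist_force: [0.4, 0.0, -0.3]
width: 0.03
finger_force: 0.0
```

>>> apply_moves:
  commands:
    - [0, 0, 0, 0, 0, -0.01, 32]
    - [0, 0, 0, 0, 0, -0.02, 32]
    - [0, 0, 0, 0, 0, -0.02, 32]
    - [0, 0, 0, 0, 0, -0.02, 10]
    - [0, 0, 0, 0, 0, -0.02, 0]

```text
time: 10.4
tool_pos: [0.5718, 0.0906, 0.0826]
ee_rot: [3.141, 0.0, 1.665]
wrist_force: [0.6, 1.0, -0.9]
width: 0.0176
finger_force: 0.0
```

>>> apply_moves:
  commands:
    - [0, 0, 0, 0, 0, 0, 0]
    - [0, 0, 0, 0, 0, 0, 0]
    - [0, 0, 0, 0, 0, 0, 0]
    - [0, 0, 0, 0, 0, 0, 0]
    - [0, 0, 0, 0, 0, 0, 0]

```text
time: 10.9
tool_pos: [0.5717, 0.0905, 0.0827]
ee_rot: [3.141, -0.0, 1.665]
wrist_force: [-1.2, 0.5, 3.7]
width: 0.0139
finger_force: 3.0
```

>>> apply_moves:
  commands:
    - [0, 0, 0, 0, 0, 0, 0]
    - [0, 0, 0, 0, 0, 0.004, 0]
    - [0, 0, 0, 0, 0, 0.009, 0]
    - [0, 0, 0, 0, 0, 0.014, 0]
    - [0, 0, 0, 0, 0, 0.0185, 0]

```text
time: 11.4
tool_pos: [0.5714, 0.0905, 0.0993]
ee_rot: [-3.141, -0.0, 1.665]
wrist_force: [4.8, 1.2, -10.6]
width: 0.0135
finger_force: 30.0
```

>>> apply_moves:
  commands:
    - [0, 0, 0, 0, 0, 0, 0]
    - [0, 0, 0, 0, 0, 0, 0]
    - [0, 0, 0.05, 0, 0, 0, 0]
    - [0, 0, 0.1, 0, 0, 0, 0]
    - [0, 0, 0.15, 0, 0, 0, 0]

```text
time: 11.9
tool_pos: [0.5715, 0.0905, 0.0997]
ee_rot: [3.142, -0.0, 1.817]
wrist_force: [5.2, 1.4, -11.5]
width: 0.0138
finger_force: 30.0
```

>>> apply_moves:
  commands:
    - [0, 0, 0.1, 0, 0, 0.0015, 0]
    - [0, 0, 0.2, 0, 0, 0.0015, 0]
    - [0, 0, 0.3, 0, 0, 0.0015, 0]
    - [0, 0, 0.4, 0, 0, 0.0015, 0]
    - [0, 0, 0.5, 0, 0, 0.0015, 0]

```text
time: 12.4
tool_pos: [0.5719, 0.0908, 0.1013]
ee_rot: [3.14, 0.0, 2.319]
wrist_force: [6.8, 1.5, -12.8]
width: 0.0139
finger_force: 30.0
```

>>> apply_moves:
  commands:
    - [0, 0, 0.12, 0, 0, 0, 0]
    - [0, 0, 0.24, 0, 0, 0, 0]
    - [0, 0, 0.36, 0, 0, 0, 0]
    - [0, 0, 0.48, 0, 0, 0, 0]
    - [0, 0, 0.55, 0, 0, 0, 0]

```text
time: 12.9
tool_pos: [0.5722, 0.0913, 0.1014]
ee_rot: [3.139, 0.001, 2.869]
wrist_force: [6.9, 3.5, -12.7]
width: 0.0138
finger_force: 30.0
```

>>> apply_moves:
  commands:
    - [0, 0, 0, 0, 0, 0, 0]
    - [0, 0, 0, 0, 0, -0.002, 0]
    - [0, 0, 0, 0, 0, -0.004, 0]
    - [0, 0, 0, 0, 0, -0.006, 0]
    - [0, 0, 0, 0, 0, -0.007, 0]

```text
time: 13.4
tool_pos: [0.5723, 0.0913, 0.0948]
ee_rot: [3.139, 0.001, 2.865]
wrist_force: [6.8, 1.3, -10.1]
width: 0.014
finger_force: 30.0
```

>>> apply_moves:
  commands:
    - [0, 0, 0, 0, 0, 0, 0]
    - [0, 0, 0, 0, 0, 0, 0]
    - [0, 0, 0, 0, 0, 0, 0]
    - [0, 0, 0, 0, 0, 0, 0]
    - [0, 0, 0, 0, 0, 0, 0]

```text
time: 13.9
tool_pos: [0.5723, 0.0913, 0.095]
ee_rot: [3.139, 0.002, 2.865]
wrist_force: [5.9, 2.3, -11.2]
width: 0.0139
finger_force: 30.0
```

>>> apply_moves:
  commands:
    - [0, 0, 0, 0, 0, -0.001, 0]
    - [0, 0, 0, 0, 0, -0.001, 10]
    - [0, 0, 0, 0, 0, -0.001, 20]
    - [0, 0, 0, 0, 0, -0.001, 32]
    - [0, 0, 0, 0, 0, -0.001, 32]

```text
time: 14.4
tool_pos: [0.5715, 0.0903, 0.0956]
ee_rot: [3.141, 0.001, 2.865]
wrist_force: [0.2, -0.3, -0.7]
width: 0.0293
finger_force: 0.0
```

>>> apply_moves:
  commands:
    - [0, 0, 0, 0, 0, 0, 32]
    - [0, 0, 0, 0, 0, 0, 32]
    - [0, 0, 0, 0, 0, 0.03, 32]
    - [0, 0, 0, 0, 0, 0.07, 32]
    - [0, 0, 0, 0, 0, 0.11, 32]

```text
time: 14.9
tool_pos: [0.5707, 0.0903, 0.2047]
ee_rot: [-3.141, -0.002, 2.865]
wrist_force: [0.9, 0.1, -0.4]
width: 0.0304
finger_force: 0.0
```

>>> apply_moves:
  commands:
    - [0, 0, -0.13, 0, -0.02, 0.02, 32]
    - [0, 0, -0.26, 0, -0.04, 0.04, 32]
    - [0, 0, -0.39, 0, -0.06, 0.06, 32]
    - [0, 0, -0.52, 0, -0.06, 0.08, 32]
    - [0, 0, -0.65, 0, -0.06, 0.09, 32]

```text
time: 15.4
tool_pos: [0.5717, 0.0296, 0.2965]
ee_rot: [3.139, 0.002, 2.208]
wrist_force: [0.8, 0.2, 0.1]
width: 0.0299
finger_force: 0.0
```

>>> apply_moves:
  commands:
    - [0, 0, -0.13, 0, 0, 0, 32]
    - [0, 0, -0.26, 0, 0, 0, 32]
    - [0, 0, -0.39, 0, 0, 0, 32]
    - [0, 0, -0.52, 0, 0, 0, 32]
    - [0, 0, -0.55, 0, 0, 0, 32]

```text
time: 15.9
tool_pos: [0.5712, 0.0304, 0.2942]
ee_rot: [-3.141, 0.0, 1.662]
wrist_force: [0.1, -0.3, -0.2]
width: 0.0299
finger_force: 0.0
```

Run:
```python
from h import *
import pickle
c=cam("wrist"); pickle.dump(c,open("w4.pkl","wb")); st()
t=c["px"][0:290,160:520];cv2.imwrite("pics/w4.png",cv2.resize(t[:,:,::-1],None,fx=2,fy=2,interpolation=cv2.INTER_CUBIC))
p=np.array([.6275,-.0148,.0942])
print(proj(c,[xf(p,L) for L in((-.086,0,.08),(-.045,.11,.114),(-.045,.11,.126))]))
```

```text
{'time': 15.95, 'tool_pos': [0.5712, 0.0304, 0.2941], 'ee_rot': [-3.1414, 0.0, 1.6625], 'wrist_force': [0.4343, 0.5808, -0.5512], 'width': 0.0298, 'finger_force': 0.0, 'joint_positions': [-0.0459, 0.1378, 1.141, -0.0001, 1.863, -0.1377]}
[[290.83041252 218.59472887]
 [325.16564866 125.85052604]
 [325.35173386 126.10688696]]
```

View pics/w4.png

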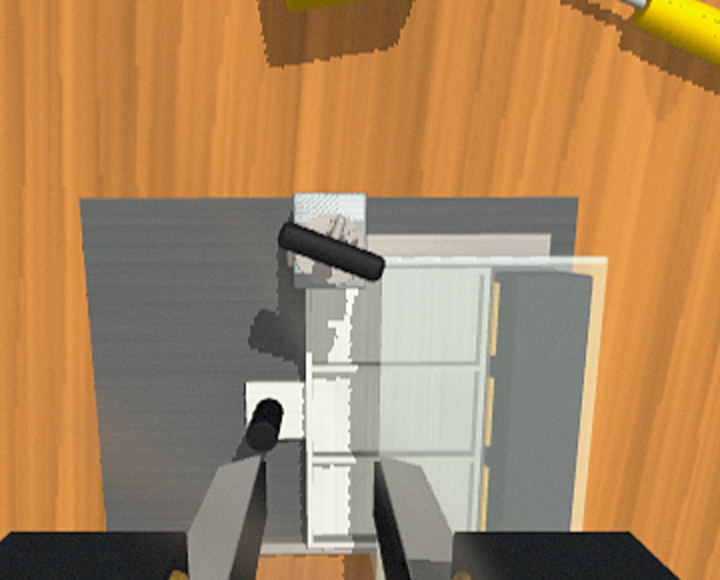

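The T-handle is turned about 70° and stays up, and the post is at the predicted pixel (291,218). I'll grip the post.

>>> apply_moves:
  commands:
    - [0, 0, 0, -0.015, -0.025, -0.02, 40]
    - [0, 0, 0, -0.0293, -0.0533, -0.04, 40]
    - [0, 0, 0, -0.0293, -0.0533, -0.08, 40]
    - [0, 0, 0, -0.0293, -0.0533, -0.12, 40]
    - [0, 0, 0, -0.0293, -0.0533, -0.16, 40]

```text
time: 16.45
tool_pos: [0.5419, -0.0233, 0.1331]
ee_rot: [3.14, 0.0, 1.665]
wrist_force: [0.5, -0.2, -0.9]
width: 0.0377
finger_force: 0.0
```

>>> apply_moves:
  commands:
    - [0, 0, 0, 0, 0, -0.03, 40]
    - [0, 0, 0, 0, 0, -0.06, 40]
    - [0, 0, 0, 0, 0, -0.08, 40]
    - [0, 0, 0, 0, 0, -0.088, 40]
    - [0, 0, 0, 0, 0, -0.088, 0]

```text
time: 16.95
tool_pos: [0.5412, -0.0228, 0.045]
ee_rot: [-3.139, -0.001, 1.665]
wrist_force: [1.0, -0.5, 0.3]
width: 0.0326
finger_force: 0.0
```

>>> apply_moves:
  commands:
    - [0, 0, 0, 0, 0, 0, 0]
    - [0, 0, 0, 0, 0, 0, 0]
    - [0, 0, 0, 0, 0, 0, 0]
    - [0, 0, 0, 0, 0, 0, 0]
    - [0, 0, 0, 0, 0, 0, 0]

```text
time: 17.45
tool_pos: [0.5412, -0.0232, 0.0474]
ee_rot: [-3.14, 0.001, 1.665]
wrist_force: [-5.0, -1.4, 3.7]
width: 0.0197
finger_force: 30.0
```

>>> apply_moves:
  commands:
    - [0, 0, 0, 0, 0, 0, 0]
    - [0, 0, 0, 0, 0, 0, 0]
    - [0, 0, 0, -0.004, -0.0004, 0, 0]
    - [0, 0, 0, -0.01, -0.001, 0, 0]
    - [0, 0, 0, -0.02, -0.002, 0, 0]

```text
time: 17.95
tool_pos: [0.5234, -0.0249, 0.0474]
ee_rot: [3.137, 0.0, 1.665]
wrist_force: [2.5, 0.1, 2.6]
width: 0.0196
finger_force: 30.0
```

>>> apply_moves:
  commands:
    - [0, 0, 0, -0.015, -0.0014, 0, 0]
    - [0, 0, 0, -0.03, -0.0028, 0, 0]
    - [0, 0, 0, -0.045, -0.0042, 0, 0]
    - [0, 0, 0, -0.06, -0.0057, 0, 0]
    - [0, 0, 0, -0.075, -0.0071, 0, 0]

```text
time: 18.45
tool_pos: [0.4474, -0.032, 0.0474]
ee_rot: [3.138, 0.001, 1.665]
wrist_force: [3.1, 1.6, 2.9]
width: 0.0194
finger_force: 30.0
```

>>> apply_moves:
  commands:
    - [0, 0, 0, -0.01, -0.0009, 0, 0]
    - [0, 0, 0, -0.02, -0.0019, 0, 0]
    - [0, 0, 0, -0.03, -0.0028, 0, 0]
    - [0, 0, 0, -0.036, -0.0034, 0, 0]
    - [0, 0, 0, -0.036, -0.0034, 0, 0]

```text
time: 18.95
tool_pos: [0.4118, -0.0354, 0.0473]
ee_rot: [3.138, 0.0, 1.665]
wrist_force: [2.8, 1.7, 6.4]
width: 0.0197
finger_force: 30.0
```

>>> apply_moves:
  commands:
    - [0, 0, 0, 0, 0, 0, 0]
    - [0, 0, 0, 0, 0, 0, 40]
    - [0, 0, 0, 0, 0, 0, 40]
    - [0, 0, 0, 0, 0, 0, 40]
    - [0, 0, 0, 0, 0, 0, 40]

```text
time: 19.45
tool_pos: [0.4103, -0.0353, 0.0453]
ee_rot: [-3.14, -0.0, 1.665]
wrist_force: [-0.8, -0.3, 0.2]
width: 0.0374
finger_force: 0.0
```

Travel measured 130 mm, so the tray is out. Next is the left module.

>>> apply_moves:
  commands:
    - [0, 0, 0, 0, 0, 0.045, 40]
    - [0, 0, -0.07, 0, 0, 0.09, 40]
    - [0, 0, -0.14, -0.01, 0.025, 0.13, 45]
    - [0, 0, -0.27, -0.02, 0.065, 0.155, 50]
    - [0, 0, -0.4, -0.03, 0.112, 0.155, 50]

```text
time: 19.95
tool_pos: [0.3848, 0.07, 0.2053]
ee_rot: [3.134, -0.003, 1.278]
wrist_force: [-0.1, 0.4, 0.5]
width: 0.0467
finger_force: 0.0
```

>>> apply_moves:
  commands:
    - [0, 0, -0.14, -0.005, 0.045, 0, 50]
    - [0, 0, -0.28, -0.01, 0.09, 0, 50]
    - [0, 0, -0.42, -0.015, 0.135, 0, 50]
    - [0, 0, -0.56, -0.02, 0.18, 0, 50]
    - [0, 0, -0.7, -0.024, 0.216, 0, 50]

```text
time: 20.45
tool_pos: [0.3606, 0.2726, 0.2007]
ee_rot: [3.141, 0.001, 0.666]
wrist_force: [0.6, -0.2, 0.4]
width: 0.0472
finger_force: 0.0
```

```bash
cat >> h.py <<'E'
def meas(c,g,z=.004,half=.09,px=.0005,show=None):
    """module pose from wrist picture near guess g; green+gold board on plane z"""
    N=int(2*half/px); 
    # warp: plane pixel (u,v) -> world (x=g0+half-v*px, y=g1+half-u*px)
    A=np.array([[0,-px,g[0]+half],[-px,0,g[1]+half],[0,0,1]])
    H=c["K"]@np.column_stack([c["R"][:,0],c["R"][:,1],c["R"][:,2]*z+c["t"]])@A
    im=cv2.warpPerspective(c["px"],H,(N,N),flags=cv2.INTER_LINEAR|cv2.WARP_INVERSE_MAP)
    hsv=cv2.cvtColor(im,cv2.COLOR_RGB2HSV); h,s,v=[hsv[...,i].astype(int) for i in range(3)]
    m=((h>35)&(h<95)&(s>70)&(v>25)).astype(np.uint8)
    m=cv2.morphologyEx(m,cv2.MORPH_OPEN,np.ones((5,5)))
    k,l,stt,_=cv2.connectedComponentsWithStats(m)
    big=[i for i in range(1,k) if stt[i,4]>150]
    m=np.isin(l,big)
    pts=cv2.findNonZero(m.astype(np.uint8)); r=cv2.minAreaRect(pts); b=cv2.boxPoints(r)
    W=np.column_stack([A[0,2]-px*b[:,1],A[1,2]-px*b[:,0]])
    if show: 
        j=im.copy(); cv2.polylines(j,[b.astype(int)],True,(255,0,0),1); cv2.imwrite("pics/"+show,j[:,:,::-1])
    e=[W[1]-W[0],W[2]-W[1]]; e.sort(key=np.linalg.norm); L=e[1]; L=L*np.sign(L[0])
    return W.mean(0),np.arctan2(L[1],L[0]),[np.linalg.norm(x) for x in e]
E
python3 - <<'E'
from h import *
import pickle
st(); c=cam("wrist"); pickle.dump(c,open("w5.pkl","wb"))
print(meas(c,(.407,.324),show="m5.png"))
E
```

```text
{'time': 20.45, 'tool_pos': [0.3606, 0.2726, 0.2007], 'ee_rot': [3.1411, 0.0006, 0.6658], 'wrist_force': [0.5659, -0.2499, 0.4056], 'width': 0.0472, 'finger_force': 0.0, 'joint_positions': [0.5222, -0.132, 1.595, -0.0005, 1.6791, 1.4271]}
(array([0.40614276, 0.32305751]), np.float64(0.5698640813654067), [np.float64(0.052218765786691365), np.float64(0.09932845002669549)])
```

View pics/m5.png

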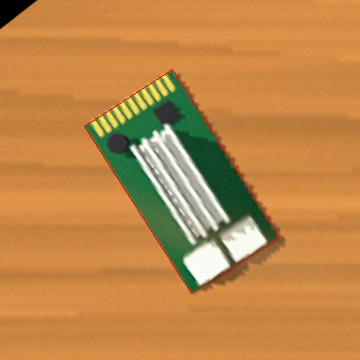

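The rectified view fits the module board very closely: 52.2 x 99.3 mm at (0.406, 0.323), yaw 0.57.

>>> apply_moves:
  commands:
    - [0, 0, -0.03, 0.015, 0.017, -0.02, 50]
    - [0, 0, -0.06, 0.03, 0.034, -0.05, 50]
    - [0, 0, -0.096, 0.0455, 0.0505, -0.09, 50]
    - [0, 0, -0.096, 0.0455, 0.0505, -0.12, 50]
    - [0, 0, -0.096, 0.0455, 0.0505, -0.12, 50]

```text
time: 21.0
tool_pos: [0.4032, 0.3194, 0.075]
ee_rot: [3.142, 0.013, 0.576]
wrist_force: [-0.7, -0.1, 0.2]
width: 0.047
finger_force: 0.0
```

```bash
python3 -c "
from h import *
c=cam('wrist');st();print(grip_point_offset)"
```

```text
{'time': 21.05, 'tool_pos': [0.4049, 0.3203, 0.0783], 'ee_rot': [3.1415, 0.0071, 0.5756], 'wrist_force': [0.6277, 0.011, 0.8783], 'width': 0.0472, 'finger_force': 0.0, 'joint_positions': [0.5596, 0.079, 1.6355, -0.0002, 1.4341, 1.5548]}
0.0188
```

>>> apply_moves:
  commands:
    - [0, 0, 0, 0.0005, 0.001, -0.015, 50]
    - [0, 0, 0, 0.0005, 0.001, -0.03, 50]
    - [0, 0, 0, 0.0005, 0.001, -0.03, 50]
    - [0, 0, 0, 0.0005, 0.001, -0.03, 50]
    - [0, 0, 0, 0.0005, 0.001, -0.03, 50]

```text
time: 21.55
tool_pos: [0.4083, 0.3232, 0.0533]
ee_rot: [3.141, -0.004, 0.575]
wrist_force: [-0.5, 0.1, 0.0]
width: 0.0475
finger_force: 0.0
```

>>> apply_moves:
  commands:
    - [0, 0, -0.005, -0.001, 0, -0.015, 50]
    - [0, 0, -0.005, -0.002, 0, -0.03, 50]
    - [0, 0, -0.005, -0.002, 0, -0.038, 50]
    - [0, 0, -0.005, -0.002, 0, -0.038, 50]
    - [0, 0, -0.005, -0.002, 0, -0.038, 0]

```text
time: 22.05
tool_pos: [0.4057, 0.323, 0.0139]
ee_rot: [3.141, -0.001, 0.57]
wrist_force: [0.3, -1.2, 0.2]
width: 0.0423
finger_force: 0.0
```

>>> apply_moves:
  commands:
    - [0, 0, 0, 0, 0, 0, 0]
    - [0, 0, 0, 0, 0, 0, 0]
    - [0, 0, 0, 0, 0, 0, 0]
    - [0, 0, 0, 0, 0, 0, 0]
    - [0, 0, 0, 0, 0, 0, 0]

```text
time: 22.55
tool_pos: [0.4055, 0.3232, 0.0138]
ee_rot: [-3.141, -0.001, 0.57]
wrist_force: [-0.3, 0.5, 2.6]
width: 0.0201
finger_force: 30.0
```

>>> apply_moves:
  commands:
    - [0, 0, 0, 0, 0, 0, 0]
    - [0, 0, 0, 0, 0, 0, 0]
    - [0, 0, 0, 0, 0, 0, 0]
    - [0, 0, 0, 0, 0, 0, 0]
    - [0, 0, 0, 0, 0, 0, 0]

```text
time: 23.05
tool_pos: [0.4055, 0.3232, 0.0137]
ee_rot: [-3.141, -0.001, 0.57]
wrist_force: [-0.6, 1.3, 6.3]
width: 0.0196
finger_force: 30.0
```

>>> apply_moves:
  commands:
    - [0, 0, 0, 0, 0, 0.02, 0]
    - [0, 0, 0, 0, 0, 0.05, 0]
    - [0, 0, 0, 0, 0, 0.085, 0]
    - [0, 0, 0, 0, -0.02, 0.115, 0]
    - [0, 0, -0.08, 0.01, -0.06, 0.12, 0]

```text
time: 23.55
tool_pos: [0.4165, 0.2642, 0.1364]
ee_rot: [3.141, -0.006, 0.492]
wrist_force: [0.8, -1.3, -1.7]
width: 0.0196
finger_force: 30.0
```

>>> apply_moves:
  commands:
    - [0, 0, -0.08, 0.015, -0.045, 0, 0]
    - [0, 0, -0.16, 0.03, -0.09, 0, 0]
    - [0, 0, -0.24, 0.045, -0.135, 0, 0]
    - [0, 0, -0.32, 0.06, -0.18, 0, 0]
    - [0, 0, -0.396, 0.0765, -0.22, 0, 0]

```text
time: 24.05
tool_pos: [0.4909, 0.04, 0.1316]
ee_rot: [3.141, 0.003, 0.09]
wrist_force: [1.4, 0.3, -1.6]
width: 0.0198
finger_force: 30.0
```

>>> apply_moves:
  commands:
    - [0, 0, 0, 0, 0, 0, 0]
    - [0, 0, 0, 0, 0, 0, 0]
    - [0, 0, 0, 0, 0, -0.02, 0]
    - [0, 0, 0, 0, 0, -0.04, 0]
    - [0, 0, 0, 0, 0, -0.04, 0]

```text
time: 24.55
tool_pos: [0.4883, 0.044, 0.0892]
ee_rot: [-3.141, 0.008, 0.097]
wrist_force: [-0.3, 0.3, -2.0]
width: 0.0195
finger_force: 30.0
```

Run:
```python
from h import *
import pickle
c=cam("wrist"); st(); save(c,"w6.png"); pickle.dump(c,open("w6.pkl","wb"))
c=cam("top"); pickle.dump(c,open("t6.pkl","wb"))
```

```text
{'time': 24.6, 'tool_pos': [0.4896, 0.0439, 0.0911], 'ee_rot': [-3.141, 0.0051, 0.0965], 'wrist_force': [0.1058, 0.2141, -1.6448], 'width': 0.0197, 'finger_force': 29.9996, 'joint_positions': [-0.0259, 0.0132, 1.6777, -0.0, 1.4558, 1.4484]}
```

View pics/w6.png

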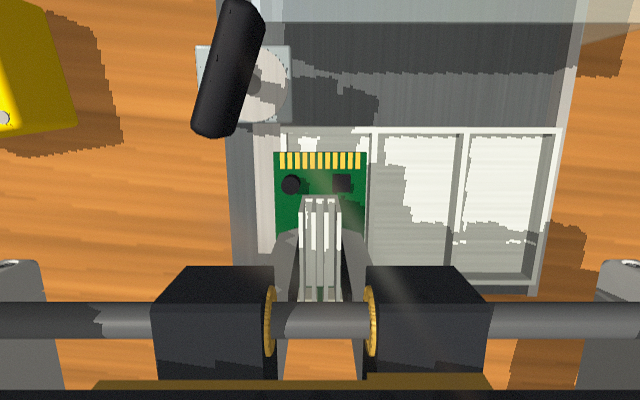

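The view shows module in grip over the left bay, with the dividers at columns 371 and 464. I'll check the tray's predicted lines against it.

Run:
```python
from h import *
import pickle
c=pickle.load(open("w6.pkl","rb")); p=np.array([.6275,-.0148,.0942])
print(proj(c,[xf(p,L) for L in((-.07,-.098,.027),(-.07,-.032,.027),(-.07,.032,.027),(-.19,-.098,.027))]).round(1).tolist())
t=np.array([.4896,.0439])
for z in(.091-.0138+.004,):
    print(ray(c,(278,152),z),ray(c,(363,152),z))
j=c["px"][110:310,190:590];cv2.imwrite("pics/w6c.png",cv2.resize(j[:,:,::-1],None,fx=2,fy=2))
```

```text
[[562.9, 127.1], [467.8, 127.0], [375.5, 126.9], [535.7, 284.4]]
[0.53725477 0.07060483 0.0812    ] [0.54170381 0.02427584 0.0812    ]
```

View pics/w6c.png

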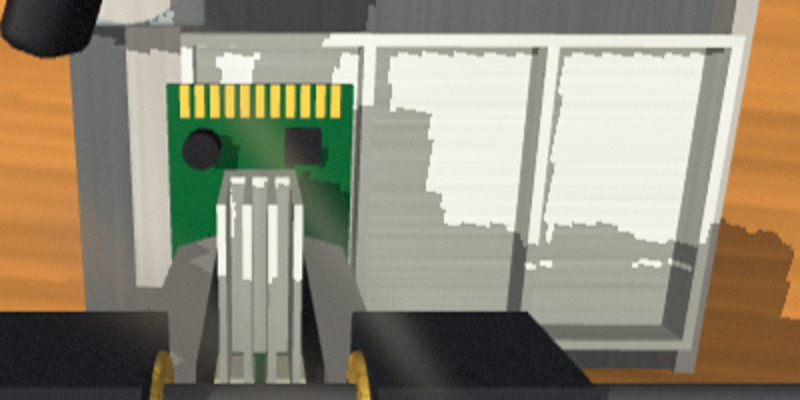

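>>> apply_moves:
  commands:
    - [0, 0, 0, 0.001, -0.003, -0.01, 0]
    - [0, 0, 0, 0.0015, -0.006, -0.02, 0]
    - [0, 0, 0, 0.0015, -0.006, -0.02, 0]
    - [0, 0, 0, 0.0015, -0.006, -0.02, 0]
    - [0, 0, 0, 0.0015, -0.006, -0.02, 0]

```text
time: 25.15
tool_pos: [0.4935, 0.0366, 0.0733]
ee_rot: [3.141, -0.001, 0.094]
wrist_force: [0.3, 0.1, -1.4]
width: 0.02
finger_force: 30.0
```

>>> apply_moves:
  commands:
    - [0, 0, 0, 0, 0, 0, 0]
    - [0, 0, 0, 0, 0, 0, 0]
    - [0, 0, 0, 0, 0, 0, 0]
    - [0, 0, 0, 0, 0, 0, 0]
    - [0, 0, 0, 0, 0, 0, 0]

```text
time: 25.65
tool_pos: [0.4932, 0.0367, 0.0731]
ee_rot: [3.141, -0.0, 0.094]
wrist_force: [-0.3, 0.3, -2.0]
width: 0.0198
finger_force: 30.0
```

>>> apply_moves:
  commands:
    - [0, 0, 0, -0.001, 0.001, -0.01, 0]
    - [0, 0, 0, -0.001, 0.001, -0.02, 0]
    - [0, 0, 0, -0.001, 0.001, -0.03, 0]
    - [0, 0, 0, -0.001, 0.001, -0.04, 0]
    - [0, 0, 0, -0.001, 0.001, -0.045, 0]

```text
time: 26.15
tool_pos: [0.4912, 0.0378, 0.0266]
ee_rot: [-3.141, 0.003, 0.094]
wrist_force: [-6.3, 0.0, 22.4]
width: 0.0199
finger_force: 30.0
```

>>> apply_moves:
  commands:
    - [0, 0, 0, 0, 0, 0, 0]
    - [0, 0, 0, 0, 0, 0, 0]
    - [0, 0, 0, 0, 0, 0, 0]
    - [0, 0, 0, 0, 0, 0, 0]
    - [0, 0, 0, 0, 0, 0, 0]

```text
time: 26.65
tool_pos: [0.4923, 0.0376, 0.0281]
ee_rot: [3.141, -0.0, 0.094]
wrist_force: [0.3, -0.1, -1.4]
width: 0.0198
finger_force: 30.0
```

>>> apply_moves:
  commands:
    - [0, 0, 0, 0, 0, -0.001, 0]
    - [0, 0, 0, 0, 0, -0.001, 30]
    - [0, 0, 0, 0, 0, -0.001, 30]
    - [0, 0, 0, 0, 0, -0.001, 30]
    - [0, 0, 0, 0, 0, -0.001, 30]

```text
time: 27.15
tool_pos: [0.4924, 0.0377, 0.0273]
ee_rot: [3.141, -0.0, 0.094]
wrist_force: [0.6, 0.9, 0.7]
width: 0.0282
finger_force: 0.0
```

>>> apply_moves:
  commands:
    - [0, 0, 0, 0, 0, 0.03, 30]
    - [0, 0, 0, 0, 0, 0.07, 30]
    - [0, 0, 0.05, 0, 0, 0.115, 40]
    - [0, 0, 0.1, -0.01, -0.04, 0.14, 50]
    - [0, 0, 0.15, -0.025, -0.085, 0.15, 50]

```text
time: 27.65
tool_pos: [0.4692, -0.0477, 0.1813]
ee_rot: [3.138, -0.007, 0.25]
wrist_force: [0.3, -0.8, 0.6]
width: 0.0464
finger_force: 0.0
```

>>> apply_moves:
  commands:
    - [0, 0, 0.05, -0.02, -0.045, 0, 50]
    - [0, 0, 0.1, -0.04, -0.09, 0, 50]
    - [0, 0, 0.15, -0.06, -0.135, 0, 50]
    - [0, 0, 0.15, -0.08, -0.18, 0, 50]
    - [0, 0, 0.15, -0.08, -0.2, 0, 50]

```text
time: 28.15
tool_pos: [0.385, -0.2506, 0.1774]
ee_rot: [3.14, 0.001, 0.389]
wrist_force: [0.4, 0.6, 0.4]
width: 0.0473
finger_force: 0.0
```

Run:
```python
from h import *
import pickle
c=cam("wrist"); pickle.dump(c,open("w7.pkl","wb")); st()
t=cam("top"); pickle.dump(t,open("t7.pkl","wb"))
try: print("m2",meas(c,(.414,-.325)))
except Exception as e: print(e)
try: print("m1",meas(c,(.553,-.286)))
except Exception as e: print(e)
print(proj(c,[[.414,-.325,.004],[.553,-.286,.004]]))
save(c,"w7.png")
```

```text
{'time': 28.2, 'tool_pos': [0.3858, -0.2522, 0.1771], 'ee_rot': [3.1386, 0.0013, 0.3883], 'wrist_force': [0.0988, -1.7939, 0.4113], 'width': 0.0471, 'finger_force': 0.0, 'joint_positions': [-0.7001, -0.1071, 1.6193, -0.0025, 1.6274, 0.4822]}
m2 (array([ 0.41533501, -0.3208558 ]), np.float64(0.33762237104980286), [np.float64(0.05251730208770799), np.float64(0.09875603817808613)])
m1 (array([ 0.54858638, -0.28916098]), np.float64(0.4924858126720557), [np.float64(0.05265470509409082), np.float64(0.08553701875145305)])
[[393.57800104 186.44298683]
 [418.57851227  39.5889749 ]]
```

View pics/w7.png

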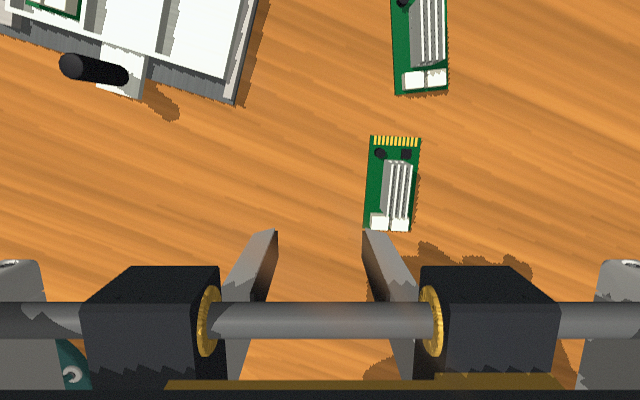

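Near module fits at (0.415,-0.321), yaw 0.34. The far one is partly out of view.

>>> apply_moves:
  commands:
    - [0, 0, -0.02, 0.01, -0.025, -0.02, 50]
    - [0, 0, -0.05, 0.02, -0.05, -0.05, 50]
    - [0, 0, -0.05, 0.0295, -0.0675, -0.09, 50]
    - [0, 0, -0.05, 0.0295, -0.0675, -0.12, 50]
    - [0, 0, -0.05, 0.0295, -0.0675, -0.12, 50]

```text
time: 28.75
tool_pos: [0.4143, -0.3112, 0.0517]
ee_rot: [-3.131, 0.005, 0.345]
wrist_force: [0.4, 0.9, -0.8]
width: 0.0468
finger_force: 0.0
```

>>> apply_moves:
  commands:
    - [0, 0, 0, 0, 0, 0, 50]
    - [0, 0, 0, 0, 0, 0, 50]
    - [0, 0, 0, 0, 0, 0, 50]
    - [0, 0, 0, 0, 0, 0, 50]
    - [0, 0, 0, 0, 0, 0, 50]

```text
time: 29.25
tool_pos: [0.4172, -0.3151, 0.0583]
ee_rot: [3.14, -0.001, 0.344]
wrist_force: [-0.7, -1.1, 0.2]
width: 0.0473
finger_force: 0.0
```

Correct by (-0.002, -0.006), then down to 0.014.

>>> apply_moves:
  commands:
    - [0, 0, -0.006, -0.002, -0.006, -0.005, 50]
    - [0, 0, -0.006, -0.002, -0.006, -0.02, 50]
    - [0, 0, -0.006, -0.002, -0.006, -0.035, 50]
    - [0, 0, -0.006, -0.002, -0.006, -0.044, 50]
    - [0, 0, -0.006, -0.002, -0.006, -0.044, 50]

```text
time: 29.75
tool_pos: [0.4135, -0.3201, 0.0112]
ee_rot: [-3.138, 0.002, 0.338]
wrist_force: [-0.9, -1.0, 0.7]
width: 0.0472
finger_force: 0.0
```

>>> apply_moves:
  commands:
    - [0, 0, 0, 0, 0, 0, 0]
    - [0, 0, 0, 0, 0, 0, 0]
    - [0, 0, 0, 0, 0, 0, 0]
    - [0, 0, 0, 0, 0, 0, 0]
    - [0, 0, 0, 0, 0, 0, 0]

```text
time: 30.25
tool_pos: [0.415, -0.3209, 0.0138]
ee_rot: [3.141, -0.001, 0.338]
wrist_force: [-0.8, -0.3, 3.2]
width: 0.0197
finger_force: 30.0
```

>>> apply_moves:
  commands:
    - [0, 0, 0, 0, 0, 0, 0]
    - [0, 0, 0, 0, 0, 0, 0]
    - [0, 0, 0, 0, 0, 0, 0]
    - [0, 0, 0, 0, 0, 0, 0]
    - [0, 0, 0, 0, 0, 0, 0]

```text
time: 30.75
tool_pos: [0.415, -0.3209, 0.0137]
ee_rot: [3.141, -0.001, 0.338]
wrist_force: [-1.2, 1.2, 5.5]
width: 0.0196
finger_force: 30.0
```

>>> apply_moves:
  commands:
    - [0, 0, 0, 0, 0, 0.02, 0]
    - [0, 0, 0, 0, 0, 0.05, 0]
    - [0, 0, 0, 0, 0, 0.08, 0]
    - [0, 0, 0, 0.005, 0.015, 0.105, 0]
    - [0, 0, -0.04, 0.015, 0.04, 0.11, 0]

```text
time: 31.25
tool_pos: [0.4308, -0.2829, 0.126]
ee_rot: [3.136, -0.003, 0.294]
wrist_force: [0.2, -0.8, -1.6]
width: 0.0198
finger_force: 30.0
```

>>> apply_moves:
  commands:
    - [0, 0, -0.04, 0.015, 0.04, 0, 0]
    - [0, 0, -0.08, 0.03, 0.08, 0, 0]
    - [0, 0, -0.12, 0.045, 0.12, 0, 0]
    - [0, 0, -0.16, 0.06, 0.16, 0, 0]
    - [0, 0, -0.204, 0.074, 0.191, 0, 0]

```text
time: 31.75
tool_pos: [0.5036, -0.0876, 0.122]
ee_rot: [-3.141, 0.001, 0.093]
wrist_force: [-0.3, -0.1, -1.6]
width: 0.0203
finger_force: 30.0
```

>>> apply_moves:
  commands:
    - [0, 0, 0, 0, 0, 0, 0]
    - [0, 0, 0, 0, 0, -0.025, 0]
    - [0, 0, 0, 0, 0, -0.05, 0]
    - [0, 0, 0, 0, 0, -0.05, 0]
    - [0, 0, 0, 0, 0, -0.05, 0]

```text
time: 32.25
tool_pos: [0.503, -0.0904, 0.0724]
ee_rot: [-3.141, 0.002, 0.094]
wrist_force: [-0.5, -0.6, -1.2]
width: 0.0198
finger_force: 30.0
```

>>> apply_moves:
  commands:
    - [0, 0, 0, 0, 0, 0, 0]
    - [0, 0, 0, 0, 0, 0, 0]
    - [0, 0, 0, 0, 0, 0, 0]
    - [0, 0, 0, 0, 0, 0, 0]
    - [0, 0, 0, 0, 0, 0, 0]

```text
time: 32.75
tool_pos: [0.5039, -0.0899, 0.0734]
ee_rot: [3.141, -0.001, 0.094]
wrist_force: [0.1, 0.3, -1.9]
width: 0.0199
finger_force: 30.0
```

Right on target; lower slowly to 0.028, look at the grip, then release.

>>> apply_moves:
  commands:
    - [0, 0, 0, 0, 0, -0.012, 0]
    - [0, 0, 0, 0, 0, -0.024, 0]
    - [0, 0, 0, 0, 0, -0.034, 0]
    - [0, 0, 0, 0, 0, -0.04, 0]
    - [0, 0, 0, 0, 0, -0.044, 0]

```text
time: 33.25
tool_pos: [0.503, -0.0896, 0.0276]
ee_rot: [-3.141, 0.002, 0.094]
wrist_force: [-0.1, 0.3, -1.9]
width: 0.0199
finger_force: 30.0
```

>>> apply_moves:
  commands:
    - [0, 0, 0, 0, 0, -0.001, 0]
    - [0, 0, 0, 0, 0, -0.002, 0]
    - [0, 0, 0, 0, 0, -0.002, 0]
    - [0, 0, 0, 0, 0, -0.002, 0]
    - [0, 0, 0, 0, 0, -0.002, 0]

```text
time: 33.75
tool_pos: [0.504, -0.0899, 0.0275]
ee_rot: [3.141, -0.001, 0.094]
wrist_force: [0.4, 1.1, -2.3]
width: 0.0197
finger_force: 30.0
```

Run:
```python
from h import *
import pickle
c=cam("wrist"); pickle.dump(c,open("w8.pkl","wb")); st()
j=c["px"][50:310,100:500];cv2.imwrite("pics/w8.png",cv2.resize(j[:,:,::-1],None,fx=1.9,fy=1.9))
```

```text
{'time': 33.8, 'tool_pos': [0.504, -0.0899, 0.0274], 'ee_rot': [3.1412, -0.0007, 0.0942], 'wrist_force': [0.0718, 0.8897, -1.3486], 'width': 0.0198, 'finger_force': 29.9997, 'joint_positions': [-0.2873, 0.1093, 1.7107, -0.0001, 1.3208, 1.1894]}
```

View pics/w8.png

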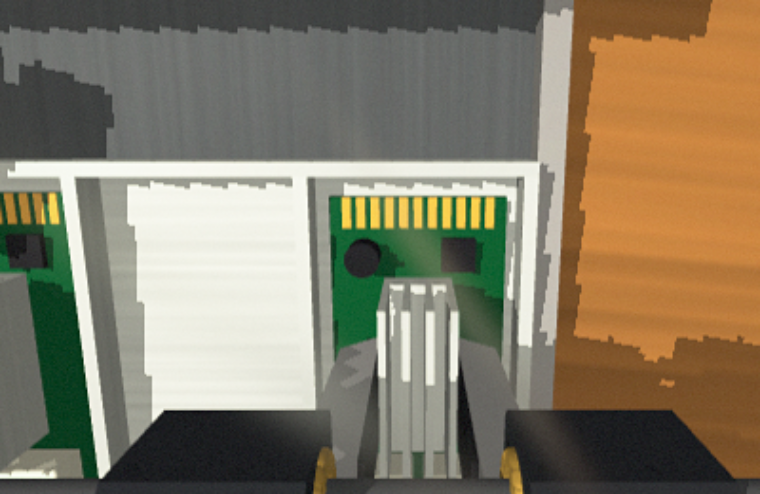

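The module is seated in the right bay and the left one is in its bay. I'll release and go to the third.

>>> apply_moves:
  commands:
    - [0, 0, 0, 0, 0, -0.0005, 0]
    - [0, 0, 0, 0, 0, -0.0005, 30]
    - [0, 0, 0, 0, 0, -0.0005, 30]
    - [0, 0, 0, 0, 0, -0.0005, 30]
    - [0, 0, 0, 0, 0, -0.0005, 30]

```text
time: 34.3
tool_pos: [0.5039, -0.0899, 0.0267]
ee_rot: [3.141, -0.0, 0.094]
wrist_force: [-0.1, 0.6, -0.4]
width: 0.0282
finger_force: 0.0
```

>>> apply_moves:
  commands:
    - [0, 0, 0, 0, 0, 0.03, 30]
    - [0, 0, 0, 0, 0, 0.07, 30]
    - [0, 0, 0.05, 0, 0, 0.115, 40]
    - [0, 0, 0.12, 0, -0.04, 0.14, 50]
    - [0, 0, 0.18, -0.003, -0.085, 0.15, 50]

```text
time: 34.8
tool_pos: [0.5028, -0.1754, 0.1813]
ee_rot: [3.136, -0.006, 0.281]
wrist_force: [1.1, -0.6, -0.7]
width: 0.0461
finger_force: 0.0
```

>>> apply_moves:
  commands:
    - [0, 0, 0.07, 0, -0.045, 0, 50]
    - [0, 0, 0.14, -0.002, -0.09, 0, 50]
    - [0, 0, 0.2, -0.005, -0.13, 0, 50]
    - [0, 0, 0.2, -0.005, -0.142, 0, 50]
    - [0, 0, 0.2, -0.005, -0.142, 0, 50]

```text
time: 35.3
tool_pos: [0.4953, -0.3182, 0.176]
ee_rot: [-3.141, 0.0, 0.471]
wrist_force: [1.3, 0.5, 0.8]
width: 0.047
finger_force: 0.0
```

Run:
```python
from h import *
import pickle
c=cam("wrist"); pickle.dump(c,open("w9.pkl","wb")); st()
t=cam("top"); pickle.dump(t,open("t9.pkl","wb"))
save(c,"w9.png")
try: print("m1",meas(c,(.549,-.289),show="m9.png"))
except Exception as e: print(e)
```

```text
{'time': 35.35, 'tool_pos': [0.4956, -0.3166, 0.1762], 'ee_rot': [-3.1403, -0.0003, 0.4726], 'wrist_force': [0.0923, -0.6523, -0.8331], 'width': 0.0468, 'finger_force': 0.0, 'joint_positions': [-0.6654, 0.18, 1.3248, 0.0008, 1.6378, 0.4328]}
m1 (array([ 0.55522352, -0.28586812]), np.float64(0.48957826055416587), [np.float64(0.052117661534993996), np.float64(0.09979365507870433)])
```

>>> apply_moves:
  commands:
    - [0, 0, 0.017, 0.02, 0.01, -0.03, 50]
    - [0, 0, 0.017, 0.04, 0.02, -0.06, 50]
    - [0, 0, 0.017, 0.0597, 0.0305, -0.09, 50]
    - [0, 0, 0.017, 0.0597, 0.0305, -0.118, 50]
    - [0, 0, 0.017, 0.0597, 0.0305, -0.118, 50]

```text
time: 35.9
tool_pos: [0.5532, -0.2817, 0.0534]
ee_rot: [-3.132, 0.005, 0.495]
wrist_force: [0.1, -0.2, -0.4]
width: 0.0469
finger_force: 0.0
```

>>> apply_moves:
  commands:
    - [0, 0, 0, 0, 0, 0, 50]
    - [0, 0, 0, 0, 0, 0, 50]
    - [0, 0, 0, 0, 0, 0, 50]
    - [0, 0, 0, 0, 0, 0, 50]
    - [0, 0, 0, 0, 0, 0, 50]

```text
time: 36.4
tool_pos: [0.5557, -0.2869, 0.0597]
ee_rot: [3.14, -0.001, 0.491]
wrist_force: [-0.3, 1.0, -0.2]
width: 0.0464
finger_force: 0.0
```

>>> apply_moves:
  commands:
    - [0, 0, 0, -0.0005, 0.001, -0.005, 50]
    - [0, 0, 0, -0.0005, 0.001, -0.02, 50]
    - [0, 0, 0, -0.0005, 0.001, -0.035, 50]
    - [0, 0, 0, -0.0005, 0.001, -0.046, 50]
    - [0, 0, 0, -0.0005, 0.001, -0.046, 50]

```text
time: 36.9
tool_pos: [0.5528, -0.284, 0.0087]
ee_rot: [-3.136, 0.003, 0.491]
wrist_force: [-0.4, 0.7, 0.3]
width: 0.047
finger_force: 0.0
```

>>> apply_moves:
  commands:
    - [0, 0, 0, 0, 0, 0, 0]
    - [0, 0, 0, 0, 0, 0, 0]
    - [0, 0, 0, 0, 0, 0, 0]
    - [0, 0, 0, 0, 0, 0, 0]
    - [0, 0, 0, 0, 0, 0, 0]

```text
time: 37.4
tool_pos: [0.5553, -0.2853, 0.0134]
ee_rot: [3.141, -0.001, 0.491]
wrist_force: [-0.3, 0.4, 2.8]
width: 0.0198
finger_force: 30.0
```

>>> apply_moves:
  commands:
    - [0, 0, 0, 0, 0, 0, 0]
    - [0, 0, 0, 0, 0, 0, 0]
    - [0, 0, 0, 0, 0, 0, 0]
    - [0, 0, 0, 0, 0, 0, 0]
    - [0, 0, 0, 0, 0, 0, 0]

```text
time: 37.9
tool_pos: [0.5553, -0.2854, 0.0134]
ee_rot: [3.141, -0.001, 0.491]
wrist_force: [-1.0, 0.6, 4.6]
width: 0.0197
finger_force: 30.0
```

>>> apply_moves:
  commands:
    - [0, 0, 0, 0, 0, 0.02, 0]
    - [0, 0, 0, 0, 0, 0.05, 0]
    - [0, 0, 0, 0, 0, 0.08, 0]
    - [0, 0, 0, -0.005, 0.015, 0.11, 0]
    - [0, 0, -0.05, -0.01, 0.04, 0.13, 0]

```text
time: 38.4
tool_pos: [0.545, -0.2467, 0.1436]
ee_rot: [3.139, -0.0, 0.438]
wrist_force: [-0.4, 0.6, -1.8]
width: 0.0196
finger_force: 30.0
```

>>> apply_moves:
  commands:
    - [0, 0, -0.07, -0.01, 0.045, 0, 0]
    - [0, 0, -0.14, -0.02, 0.09, 0, 0]
    - [0, 0, -0.21, -0.03, 0.135, 0, 0]
    - [0, 0, -0.28, -0.04, 0.18, 0, 0]
    - [0, 0, -0.347, -0.0473, 0.219, 0, 0]

```text
time: 38.9
tool_pos: [0.4962, -0.0245, 0.1412]
ee_rot: [-3.141, 0.002, 0.092]
wrist_force: [0.3, -0.3, -1.6]
width: 0.0198
finger_force: 30.0
```

>>> apply_moves:
  commands:
    - [0, 0, 0, 0, 0, 0, 0]
    - [0, 0, 0, 0, 0, -0.02, 0]
    - [0, 0, 0, 0, 0, -0.04, 0]
    - [0, 0, 0, 0, 0, -0.04, 0]
    - [0, 0, 0, 0, 0, -0.04, 0]

```text
time: 39.4
tool_pos: [0.4972, -0.027, 0.1018]
ee_rot: [3.142, 0.002, 0.094]
wrist_force: [0.2, 0.4, -1.5]
width: 0.0196
finger_force: 30.0
```

>>> apply_moves:
  commands:
    - [0, 0, 0, 0, 0, 0, 0]
    - [0, 0, 0, 0, 0, 0, 0]
    - [0, 0, 0, 0, 0, 0, 0]
    - [0, 0, 0, 0, 0, 0, 0]
    - [0, 0, 0, 0, 0, 0, 0]

```text
time: 39.9
tool_pos: [0.4978, -0.0264, 0.1029]
ee_rot: [3.141, -0.001, 0.094]
wrist_force: [0.2, 0.6, -2.1]
width: 0.0196
finger_force: 30.0
```

Aligned. Descend 0.0755 and release.

>>> apply_moves:
  commands:
    - [0, 0, 0, 0, 0, -0.012, 0]
    - [0, 0, 0, 0, 0, -0.024, 0]
    - [0, 0, 0, 0, 0, -0.036, 0]
    - [0, 0, 0, 0, 0, -0.045, 0]
    - [0, 0, 0, 0, 0, -0.05, 0]

```text
time: 40.4
tool_pos: [0.4965, -0.0261, 0.0506]
ee_rot: [-3.141, 0.003, 0.094]
wrist_force: [0.7, -0.0, -2.1]
width: 0.02
finger_force: 30.0
```

>>> apply_moves:
  commands:
    - [0, 0, 0, 0, 0, -0.007, 0]
    - [0, 0, 0, 0, 0, -0.014, 0]
    - [0, 0, 0, 0, 0, -0.02, 0]
    - [0, 0, 0, 0, 0, -0.024, 0]
    - [0, 0, 0, 0, 0, -0.0255, 0]

```text
time: 40.9
tool_pos: [0.4974, -0.0263, 0.0265]
ee_rot: [-3.141, 0.001, 0.094]
wrist_force: [-0.3, -0.1, -2.3]
width: 0.0197
finger_force: 30.0
```

>>> apply_moves:
  commands:
    - [0, 0, 0, 0, 0, 0, 0]
    - [0, 0, 0, 0, 0, -0.001, 0]
    - [0, 0, 0, 0, 0, -0.001, 0]
    - [0, 0, 0, 0, 0, -0.001, 0]
    - [0, 0, 0, 0, 0, -0.001, 0]

```text
time: 41.4
tool_pos: [0.4979, -0.0264, 0.0264]
ee_rot: [3.141, -0.001, 0.094]
wrist_force: [-0.4, 0.6, -0.9]
width: 0.0197
finger_force: 30.0
```

>>> apply_moves:
  commands:
    - [0, 0, 0, 0, 0, 0, 30]
    - [0, 0, 0, 0, 0, 0, 30]
    - [0, 0, 0, 0, 0, 0, 30]
    - [0, 0, 0, 0, 0, 0.03, 30]
    - [0, 0, 0, 0, 0, 0.07, 30]

```text
time: 41.9
tool_pos: [0.4955, -0.026, 0.0943]
ee_rot: [-3.14, 0.006, 0.094]
wrist_force: [0.7, 0.4, 1.6]
width: 0.0281
finger_force: 0.0
```

>>> apply_moves:
  commands:
    - [0, 0, 0, 0, 0, 0.045, 40]
    - [0, 0, 0, -0.02, 0, 0.085, 40]
    - [0, 0, 0, -0.045, 0, 0.115, 40]
    - [0, 0, 0, -0.07, -0.005, 0.12, 40]
    - [0, 0, 0, -0.0875, -0.009, 0.12, 40]

```text
time: 42.4
tool_pos: [0.41, -0.0356, 0.2187]
ee_rot: [3.14, -0.005, 0.094]
wrist_force: [0.4, -0.3, 0.1]
width: 0.0377
finger_force: 0.0
```

Run:
```python
from h import *
import pickle
c=cam("wrist"); pickle.dump(c,open("w10.pkl","wb")); st(); p=np.array([.6275,-.0148,.0942])
for y in(.064,0,-.064):
    g=xf(p,(-.13,y,0)); 
    # mask neighbours: small window
    r=meas(c,g[:2],z=.017,half=.057); print(g.round(4),r[0].round(4),r[1].round(3),np.round(r[2],3))
j=c["px"][0:300,100:540];cv2.imwrite("pics/w10.png",cv2.resize(j[:,:,::-1],None,fx=1.8,fy=1.8))
```

```text
{'time': 42.45, 'tool_pos': [0.4078, -0.0358, 0.2179], 'ee_rot': [3.1399, -0.0016, 0.0936], 'wrist_force': [-1.2081, 0.8088, -1.008], 'width': 0.0373, 'finger_force': 0.0, 'joint_positions': [-0.2254, -0.2353, 1.6479, -0.0011, 1.7269, 1.2516]}
[0.4921 0.0367 0.    ] [0.4948 0.0201] 0.076 [0.086 0.1  ]
[ 0.4981 -0.027   0.    ] [ 0.4989 -0.0269] -1.549 [0.103 0.115]
[ 0.5041 -0.0907  0.    ] [ 0.5026 -0.0739] 0.093 [0.086 0.099]
```

View pics/w10.png

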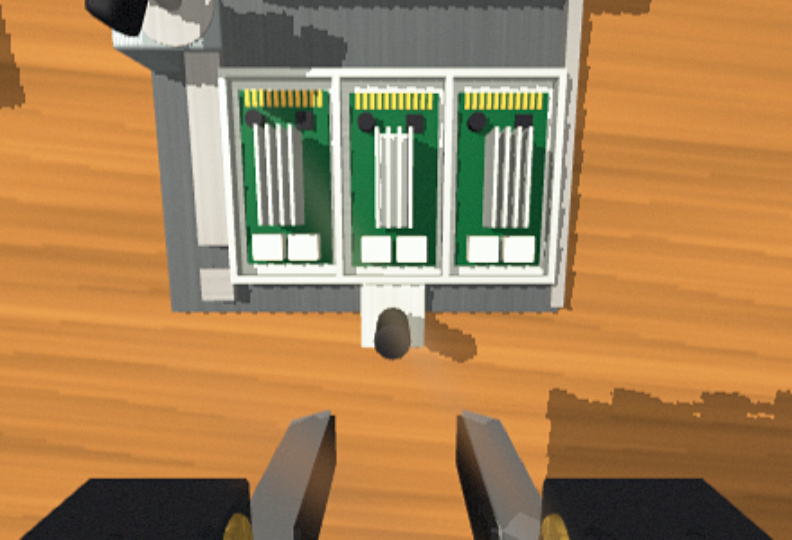

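All three modules lie flat in their bays, contacts towards the block, and the post is at crop (393,340). Now I'll rotate and grip the post.

>>> apply_moves:
  commands:
    - [0, 0, 0.14, 0, 0, 0, 40]
    - [0, 0, 0.28, 0, 0, 0, 40]
    - [0, 0, 0.42, 0, 0, 0, 40]
    - [0, 0, 0.56, 0, 0, 0, 40]
    - [0, 0, 0.7, 0, 0, 0, 40]

```text
time: 42.95
tool_pos: [0.4104, -0.0353, 0.2159]
ee_rot: [-3.142, -0.0, 0.8]
wrist_force: [0.1, 0.3, -0.1]
width: 0.0378
finger_force: 0.0
```

>>> apply_moves:
  commands:
    - [0, 0, 0.14, 0, 0, -0.02, 40]
    - [0, 0, 0.28, 0, 0, -0.04, 40]
    - [0, 0, 0.42, 0, 0, -0.06, 40]
    - [0, 0, 0.56, 0, 0, -0.08, 40]
    - [0, 0, 0.7, 0, 0, -0.09, 40]

```text
time: 43.45
tool_pos: [0.4093, -0.035, 0.1238]
ee_rot: [-3.139, -0.001, 1.5]
wrist_force: [0.1, 0.3, -1.1]
width: 0.0374
finger_force: 0.0
```

>>> apply_moves:
  commands:
    - [0, 0, 0.1, 0, 0, 0, 40]
    - [0, 0, 0.171, 0, 0, 0, 40]
    - [0, 0, 0.171, 0, 0, 0, 40]
    - [0, 0, 0.171, 0, 0, 0, 40]
    - [0, 0, 0.171, 0, 0, 0, 40]

```text
time: 43.95
tool_pos: [0.4103, -0.0353, 0.1261]
ee_rot: [3.141, 0.0, 1.664]
wrist_force: [-0.5, 0.2, 0.2]
width: 0.0378
finger_force: 0.0
```

Run:
```python
from h import *
import pickle
st(); c=pickle.load(open("w10.pkl","rb"));print(ray(c,(318.2,189),.08))
```

```text
{'time': 43.95, 'tool_pos': [0.4103, -0.0353, 0.1261], 'ee_rot': [3.1413, 0.0, 1.6641], 'wrist_force': [-0.484, 0.1838, 0.219], 'width': 0.0378, 'finger_force': 0.0, 'joint_positions': [-0.2238, -0.1988, 1.8003, 0.0, 1.5398, -0.3172]}
[ 0.41423534 -0.03513345  0.08      ]
```

Descend to 0.045, grip, then push home slowly.

>>> apply_moves:
  commands:
    - [0, 0, 0, 0.002, 0, -0.025, 40]
    - [0, 0, 0, 0.002, 0, -0.05, 40]
    - [0, 0, 0, 0.002, 0, -0.07, 40]
    - [0, 0, 0, 0.002, 0, -0.081, 40]
    - [0, 0, 0, 0.002, 0, -0.081, 40]

```text
time: 44.45
tool_pos: [0.4109, -0.0351, 0.0436]
ee_rot: [-3.138, -0.001, 1.665]
wrist_force: [-0.5, -1.2, -0.4]
width: 0.0376
finger_force: 0.0
```

>>> apply_moves:
  commands:
    - [0, 0, 0, 0, 0, 0, 0]
    - [0, 0, 0, 0, 0, 0, 0]
    - [0, 0, 0, 0, 0, 0, 0]
    - [0, 0, 0, 0, 0, 0, 0]
    - [0, 0, 0, 0, 0, 0, 0]

```text
time: 44.95
tool_pos: [0.4129, -0.0356, 0.0463]
ee_rot: [3.139, 0.001, 1.665]
wrist_force: [-1.2, -0.3, 5.1]
width: 0.019
finger_force: 30.0
```

>>> apply_moves:
  commands:
    - [0, 0, 0, 0, 0, 0, 0]
    - [0, 0, 0, 0.003, 0.0003, 0, 0]
    - [0, 0, 0, 0.008, 0.0008, 0, 0]
    - [0, 0, 0, 0.015, 0.0014, 0, 0]
    - [0, 0, 0, 0.025, 0.0024, 0, 0]

```text
time: 45.45
tool_pos: [0.4374, -0.0333, 0.0463]
ee_rot: [3.141, 0.001, 1.665]
wrist_force: [-3.1, -0.3, 5.5]
width: 0.0189
finger_force: 30.0
```

>>> apply_moves:
  commands:
    - [0, 0, 0, 0.01, 0.0009, 0, 0]
    - [0, 0, 0, 0.02, 0.0019, 0, 0]
    - [0, 0, 0, 0.03, 0.0028, 0, 0]
    - [0, 0, 0, 0.04, 0.0038, 0, 0]
    - [0, 0, 0, 0.05, 0.0047, 0, 0]

```text
time: 45.95
tool_pos: [0.4878, -0.0285, 0.0463]
ee_rot: [3.141, 0.001, 1.665]
wrist_force: [-2.3, -0.9, 7.1]
width: 0.0196
finger_force: 30.0
```

>>> apply_moves:
  commands:
    - [0, 0, 0, 0.01, 0.0009, 0, 0]
    - [0, 0, 0, 0.02, 0.0019, 0, 0]
    - [0, 0, 0, 0.03, 0.0028, 0, 0]
    - [0, 0, 0, 0.035, 0.0033, 0, 0]
    - [0, 0, 0, 0.04, 0.0038, 0, 0]

```text
time: 46.45
tool_pos: [0.5278, -0.0247, 0.0464]
ee_rot: [3.141, 0.001, 1.665]
wrist_force: [-2.3, -0.9, 6.7]
width: 0.0197
finger_force: 30.0
```

>>> apply_moves:
  commands:
    - [0, 0, 0, 0.005, 0.0005, 0, 0]
    - [0, 0, 0, 0.01, 0.0009, 0, 0]
    - [0, 0, 0, 0.013, 0.0012, 0, 0]
    - [0, 0, 0, 0.0145, 0.0014, 0, 0]
    - [0, 0, 0, 0.0155, 0.0015, 0, 0]

```text
time: 46.95
tool_pos: [0.5412, -0.0235, 0.0463]
ee_rot: [-3.138, 0.001, 1.665]
wrist_force: [-8.2, -0.3, 10.6]
width: 0.0195
finger_force: 30.0
```

>>> apply_moves:
  commands:
    - [0, 0, 0, 0, 0, 0, 0]
    - [0, 0, 0, 0, 0, 0, 0]
    - [0, 0, 0, 0, 0, 0, 0]
    - [0, 0, 0, 0, 0, 0, 0]
    - [0, 0, 0, 0, 0, 0, 0]

```text
time: 47.45
tool_pos: [0.5412, -0.0235, 0.0464]
ee_rot: [-3.139, 0.001, 1.665]
wrist_force: [-7.8, -1.4, 10.0]
width: 0.0199
finger_force: 30.0
```

>>> apply_moves:
  commands:
    - [0, 0, 0, 0, 0, 0, 40]
    - [0, 0, 0, 0, 0, 0, 40]
    - [0, 0, 0, 0, 0, 0, 40]
    - [0, 0, 0, 0, 0, 0.04, 40]
    - [0, 0, 0, 0, 0, 0.085, 40]

```text
time: 47.95
tool_pos: [0.5407, -0.0226, 0.1279]
ee_rot: [-3.135, -0.002, 1.665]
wrist_force: [0.6, 0.1, 0.3]
width: 0.0374
finger_force: 0.0
```

>>> apply_moves:
  commands:
    - [0, 0, 0.13, 0, 0, 0.03, 40]
    - [0, 0, 0.26, 0, 0.02, 0.06, 40]
    - [0, 0, 0.39, 0.01, 0.06, 0.06, 40]
    - [0, 0, 0.52, 0.02, 0.1, 0.06, 40]
    - [0, 0, 0.65, 0.0305, 0.114, 0.06, 36]

```text
time: 48.45
tool_pos: [0.5733, 0.0945, 0.1901]
ee_rot: [3.14, -0.001, 2.324]
wrist_force: [-0.1, -0.4, -0.7]
width: 0.0345
finger_force: 0.0
```

>>> apply_moves:
  commands:
    - [0, 0, 0.13, 0, 0, 0, 36]
    - [0, 0, 0.26, 0, 0, 0, 36]
    - [0, 0, 0.39, 0, 0, 0, 36]
    - [0, 0, 0.52, 0, 0, 0, 36]
    - [0, 0, 0.55, 0, 0, 0, 36]

```text
time: 48.95
tool_pos: [0.5731, 0.0912, 0.1894]
ee_rot: [-3.142, -0.001, 2.868]
wrist_force: [0.3, -1.0, -0.1]
width: 0.0342
finger_force: 0.0
```

>>> apply_moves:
  commands:
    - [0, 0, 0, 0, 0, -0.01, 36]
    - [0, 0, 0, 0, 0, -0.03, 36]
    - [0, 0, 0, 0, 0, -0.05, 36]
    - [0, 0, 0, 0, 0, -0.05, 36]
    - [0, 0, 0, 0, 0, -0.05, 36]

```text
time: 49.45
tool_pos: [0.5727, 0.0911, 0.1392]
ee_rot: [-3.141, -0.002, 2.865]
wrist_force: [0.2, 0.2, 0.3]
width: 0.0343
finger_force: 0.0
```

Run:
```python
from h import *
import pickle
c=cam("wrist"); st(); save(c,"w11.png")
```

```text
{'time': 49.5, 'tool_pos': [0.5734, 0.0911, 0.1404], 'ee_rot': [3.1413, 0.0004, 2.8648], 'wrist_force': [0.0474, -1.2359, -0.0391], 'width': 0.0337, 'finger_force': 0.0, 'joint_positions': [0.0598, 0.1756, 1.4012, 0.0002, 1.5643, -1.2342]}
```

View pics/w11.png

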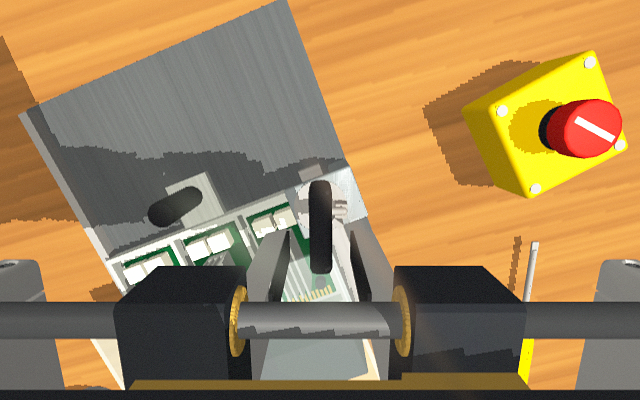

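The handle is between the fingers (column 320), aligned with them. I'll descend and grip.

>>> apply_moves:
  commands:
    - [0, 0, 0, -0.0015, 0, -0.015, 36]
    - [0, 0, 0, -0.0015, 0, -0.03, 36]
    - [0, 0, 0, -0.0015, 0, -0.04, 36]
    - [0, 0, 0, -0.0015, 0, -0.0455, 36]
    - [0, 0, 0, -0.0015, 0, -0.0455, 36]

```text
time: 50.0
tool_pos: [0.5707, 0.091, 0.0929]
ee_rot: [-3.141, -0.003, 2.865]
wrist_force: [0.5, -0.1, -0.6]
width: 0.034
finger_force: 0.0
```

>>> apply_moves:
  commands:
    - [0, 0, 0, 0, 0, 0, 0]
    - [0, 0, 0, 0, 0, 0, 0]
    - [0, 0, 0, 0, 0, 0, 0]
    - [0, 0, 0, 0, 0, 0, 0]
    - [0, 0, 0, 0, 0, 0, 0]

```text
time: 50.5
tool_pos: [0.5723, 0.0914, 0.0953]
ee_rot: [3.14, 0.002, 2.865]
wrist_force: [1.9, 0.9, 1.8]
width: 0.0138
finger_force: 30.0
```

>>> apply_moves:
  commands:
    - [0, 0, 0, 0, 0, 0, 0]
    - [0, 0, 0, 0, 0, 0, 0]
    - [0, 0, 0, 0, 0, 0.002, 0]
    - [0, 0, 0, 0, 0, 0.005, 0]
    - [0, 0, 0, 0, 0, 0.008, 0]

```text
time: 51.0
tool_pos: [0.5719, 0.0914, 0.0996]
ee_rot: [3.141, -0.001, 2.865]
wrist_force: [7.6, 2.3, -11.8]
width: 0.0134
finger_force: 30.0
```

>>> apply_moves:
  commands:
    - [0, 0, 0, 0, 0, 0, 0]
    - [0, 0, 0, 0, 0, 0, 0]
    - [0, 0, 0, 0, 0, 0, 0]
    - [0, 0, 0, 0, 0, 0, 0]
    - [0, 0, 0, 0, 0, 0, 0]

```text
time: 51.5
tool_pos: [0.5719, 0.0914, 0.0992]
ee_rot: [3.141, -0.001, 2.865]
wrist_force: [7.0, 2.8, -11.5]
width: 0.0134
finger_force: 30.0
```

>>> apply_moves:
  commands:
    - [0, 0, 0, 0, 0, 0.001, 0]
    - [0, 0, 0, 0, 0, 0.002, 0]
    - [0, 0, 0, 0, 0, 0.0025, 0]
    - [0, 0, 0, 0, 0, 0.0025, 0]
    - [0, 0, 0, 0, 0, 0.0025, 0]

```text
time: 52.0
tool_pos: [0.5719, 0.0914, 0.1015]
ee_rot: [3.141, -0.001, 2.865]
wrist_force: [7.6, 3.3, -13.7]
width: 0.0138
finger_force: 30.0
```

>>> apply_moves:
  commands:
    - [0, 0, -0.12, 0, 0, 0, 0]
    - [0, 0, -0.24, 0, 0, 0, 0]
    - [0, 0, -0.36, 0, 0, 0, 0]
    - [0, 0, -0.48, 0, 0, 0, 0]
    - [0, 0, -0.6, 0, 0, 0, 0]

```text
time: 52.5
tool_pos: [0.5717, 0.0911, 0.1014]
ee_rot: [-3.141, -0.001, 2.26]
wrist_force: [5.9, 1.7, -12.5]
width: 0.0133
finger_force: 30.0
```

>>> apply_moves:
  commands:
    - [0, 0, -0.12, 0, 0, 0, 0]
    - [0, 0, -0.24, 0, 0, 0, 0]
    - [0, 0, -0.36, 0, 0, 0, 0]
    - [0, 0, -0.48, 0, 0, 0, 0]
    - [0, 0, -0.61, 0, 0, 0, 0]

```text
time: 53.0
tool_pos: [0.5713, 0.0909, 0.1012]
ee_rot: [-3.139, 0.0, 1.65]
wrist_force: [5.6, 0.7, -12.9]
width: 0.0141
finger_force: 30.0
```

>>> apply_moves:
  commands:
    - [0, 0, 0, 0, 0, 0, 0]
    - [0, 0, 0, 0, 0, -0.003, 0]
    - [0, 0, 0, 0, 0, -0.006, 0]
    - [0, 0, 0, 0, 0, -0.009, 0]
    - [0, 0, 0, 0, 0, -0.012, 0]

```text
time: 53.5
tool_pos: [0.5713, 0.0909, 0.09]
ee_rot: [-3.14, 0.0, 1.656]
wrist_force: [4.5, 1.3, -8.0]
width: 0.0137
finger_force: 30.0
```

>>> apply_moves:
  commands:
    - [0, 0, 0, 0, 0, -0.003, 0]
    - [0, 0, 0, 0, 0, -0.006, 0]
    - [0, 0, 0, 0, 0, -0.0075, 0]
    - [0, 0, 0, 0, 0, -0.0075, 0]
    - [0, 0, 0, 0, 0, -0.0075, 0]

```text
time: 54.0
tool_pos: [0.5714, 0.091, 0.0855]
ee_rot: [-3.141, 0.0, 1.655]
wrist_force: [3.9, 0.1, -7.5]
width: 0.0141
finger_force: 30.0
```

>>> apply_moves:
  commands:
    - [0, 0, 0, 0, 0, -0.001, 0]
    - [0, 0, 0, 0, 0, -0.002, 0]
    - [0, 0, 0, 0, 0, -0.003, 0]
    - [0, 0, 0, 0, 0, -0.004, 0]
    - [0, 0, 0, 0, 0, -0.004, 0]

```text
time: 54.5
tool_pos: [0.5716, 0.091, 0.0838]
ee_rot: [3.141, 0.0, 1.655]
wrist_force: [-1.6, -0.8, 5.8]
width: 0.014
finger_force: 30.0
```

>>> apply_moves:
  commands:
    - [0, 0, 0, 0, 0, 0, 32]
    - [0, 0, 0, 0, 0, 0, 32]
    - [0, 0, 0, 0, 0, 0, 32]
    - [0, 0, 0, 0, 0, 0.04, 32]
    - [0, 0, 0, 0, 0, 0.085, 32]

```text
time: 55.0
tool_pos: [0.5697, 0.0909, 0.1643]
ee_rot: [-3.135, -0.0, 1.655]
wrist_force: [0.7, -0.3, 0.3]
width: 0.0299
finger_force: 0.0
```

>>> apply_moves:
  commands:
    - [0, 0, 0, 0, -0.02, 0.045, 40]
    - [0, 0, 0, 0, -0.05, 0.08, 40]
    - [0, 0, 0, 0, -0.07, 0.12, 40]
    - [0, 0, 0, 0, -0.07, 0.12, 40]
    - [0, 0, 0, 0, -0.07, 0.12, 40]

```text
time: 55.5
tool_pos: [0.5721, 0.0206, 0.2875]
ee_rot: [3.139, 0.0, 1.654]
wrist_force: [0.0, 0.4, -0.3]
width: 0.0376
finger_force: 0.0
```

Run:
```python
from h import *
import pickle
c=cam("wrist"); pickle.dump(c,open("w12.pkl","wb")); st()
t=c["px"][0:290,160:560];cv2.imwrite("pics/w12.png",cv2.resize(t[:,:,::-1],None,fx=2,fy=2,interpolation=cv2.INTER_CUBIC))
p=np.array([.6275,-.0148,.0942])
print(((proj(c,[xf(p,L) for L in((-.086,0,.08),(-.045,.138,.114),(-.045,.082,.114))])-[160,0])*2).round(1).tolist())
```

```text
{'time': 55.55, 'tool_pos': [0.5714, 0.0211, 0.2856], 'ee_rot': [-3.1404, -0.0004, 1.6548], 'wrist_force': [0.3162, -0.0542, -0.9874], 'width': 0.0377, 'finger_force': 0.0, 'joint_positions': [-0.0624, 0.1364, 1.1594, 0.0003, 1.847, -0.1464]}
[[260.1, 425.0], [328.2, 173.6], [329.1, 288.2]]
```

View pics/w12.png

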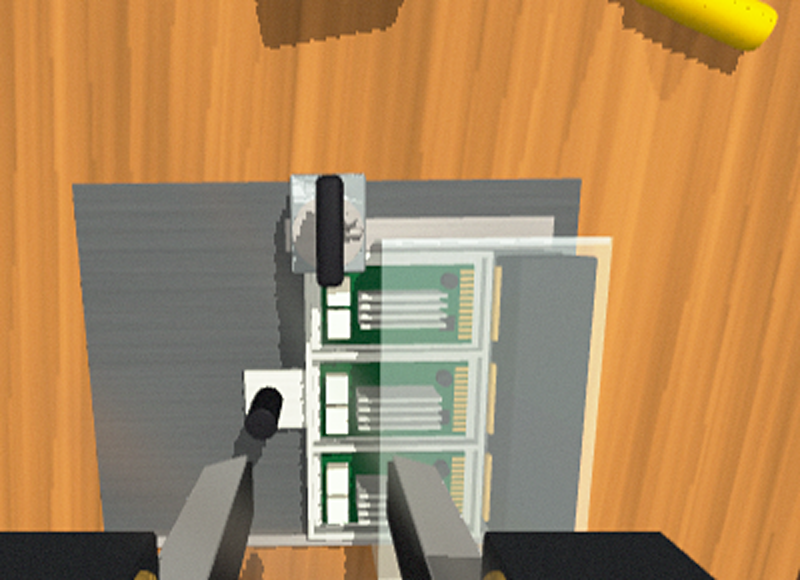

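The handle is aligned and down, the tray is home, and all modules are seated under the guard. Now to release the stop.

>>> apply_moves:
  commands:
    - [0, 0, 0, 0, 0.045, 0, 70]
    - [0, 0, 0, 0, 0.09, 0, 70]
    - [0, 0, 0, -0.002, 0.135, 0, 70]
    - [0, 0, 0, -0.004, 0.18, 0, 70]
    - [0, 0, 0, -0.006, 0.225, 0, 70]

```text
time: 56.05
tool_pos: [0.5641, 0.2484, 0.2834]
ee_rot: [-3.137, 0.001, 1.656]
wrist_force: [0.9, 0.0, 0.5]
width: 0.0657
finger_force: 0.0
```

>>> apply_moves:
  commands:
    - [0, 0, 0, -0.002, 0.0375, -0.02, 70]
    - [0, 0, 0, -0.002, 0.0375, -0.06, 70]
    - [0, 0, 0, -0.002, 0.0375, -0.1, 70]
    - [0, 0, 0, -0.002, 0.0375, -0.14, 70]
    - [0, 0, 0, -0.002, 0.0375, -0.17, 70]

```text
time: 56.55
tool_pos: [0.5601, 0.2836, 0.1101]
ee_rot: [-3.133, 0.002, 1.657]
wrist_force: [-0.3, 0.9, -0.5]
width: 0.066
finger_force: 0.0
```

>>> apply_moves:
  commands:
    - [0, 0, 0, 0, 0, 0, 70]
    - [0, 0, 0, 0, 0, 0, 70]
    - [0, 0, 0, 0, 0, 0, 70]
    - [0, 0, 0, 0, 0, 0, 70]
    - [0, 0, 0, 0, 0, 0, 70]

```text
time: 57.05
tool_pos: [0.5646, 0.284, 0.1188]
ee_rot: [3.138, -0.001, 1.655]
wrist_force: [-0.3, -0.6, 0.4]
width: 0.0658
finger_force: 0.0
```

>>> apply_moves:
  commands:
    - [0, 0, 0, -0.001, 0, -0.015, 70]
    - [0, 0, 0, -0.001, 0, -0.03, 70]
    - [0, 0, 0, -0.001, 0, -0.042, 70]
    - [0, 0, 0, -0.001, 0, -0.05, 70]
    - [0, 0, 0, -0.001, 0, -0.054, 70]

```text
time: 57.55
tool_pos: [0.5617, 0.2831, 0.0603]
ee_rot: [-3.139, 0.001, 1.655]
wrist_force: [0.2, -0.7, -0.4]
width: 0.0658
finger_force: 0.0
```

>>> apply_moves:
  commands:
    - [0, 0, 0, 0, 0, 0, 30]
    - [0, 0, 0, 0, 0, 0, 30]
    - [0, 0, 0, 0, 0, 0, 30]
    - [0, 0, 0, 0, 0, 0, 30]
    - [0, 0, 0, 0, 0, 0, 30]

```text
time: 58.05
tool_pos: [0.5632, 0.2838, 0.0634]
ee_rot: [3.14, -0.0, 1.655]
wrist_force: [0.6, 0.5, 1.2]
width: 0.0395
finger_force: 30.0
```

>>> apply_moves:
  commands:
    - [0, 0, 0, 0, 0, 0, 30]
    - [0, 0, 0, 0, 0, 0, 30]
    - [0, 0, 0, 0, 0, 0, 30]
    - [0, 0, 0, 0, 0, 0, 30]
    - [0, 0, 0, 0, 0, 0, 30]

```text
time: 58.55
tool_pos: [0.5632, 0.2838, 0.0632]
ee_rot: [3.14, -0.0, 1.655]
wrist_force: [0.5, 1.0, 3.1]
width: 0.0392
finger_force: 30.0
```

Gripped at 39.5 mm. Turn clockwise 0.85 rad.

>>> apply_moves:
  commands:
    - [0, 0, -0.09, 0, 0, 0, 30]
    - [0, 0, -0.18, 0, 0, 0, 30]
    - [0, 0, -0.27, 0, 0, 0, 30]
    - [0, 0, -0.36, 0, 0, 0, 30]
    - [0, 0, -0.45, 0, 0, 0, 30]

```text
time: 59.05
tool_pos: [0.5634, 0.2837, 0.0634]
ee_rot: [3.14, -0.001, 1.201]
wrist_force: [1.0, -0.3, 4.9]
width: 0.0397
finger_force: 30.0
```

>>> apply_moves:
  commands:
    - [0, 0, -0.09, 0, 0, 0, 30]
    - [0, 0, -0.18, 0, 0, 0, 30]
    - [0, 0, -0.27, 0, 0, 0, 30]
    - [0, 0, -0.36, 0, 0, 0, 30]
    - [0, 0, -0.4, 0, 0, 0, 30]

```text
time: 59.55
tool_pos: [0.5635, 0.2836, 0.0635]
ee_rot: [3.14, -0.002, 0.803]
wrist_force: [1.3, -0.2, 3.6]
width: 0.0391
finger_force: 30.0
```

>>> apply_moves:
  commands:
    - [0, 0, 0, 0, 0, 0.003, 30]
    - [0, 0, 0, 0, 0, 0.006, 30]
    - [0, 0, 0, 0, 0, 0.006, 30]
    - [0, 0, 0, 0, 0, 0.006, 30]
    - [0, 0, 0, 0, 0, 0.006, 30]

```text
time: 60.05
tool_pos: [0.5633, 0.2835, 0.0687]
ee_rot: [3.14, -0.001, 0.805]
wrist_force: [4.5, 0.3, 2.5]
width: 0.0395
finger_force: 30.0
```

>>> apply_moves:
  commands:
    - [0, 0, 0, 0, 0, 0, 70]
    - [0, 0, 0, 0, 0, 0, 70]
    - [0, 0, 0, 0, 0, 0, 70]
    - [0, 0, 0, 0, 0, 0, 70]
    - [0, 0, 0, 0, 0, 0, 70]

```text
time: 60.55
tool_pos: [0.562, 0.2835, 0.068]
ee_rot: [-3.141, 0.001, 0.805]
wrist_force: [-0.4, 0.2, 0.7]
width: 0.0657
finger_force: 0.0
```

>>> apply_moves:
  commands:
    - [0, 0, 0, 0, 0, 0.03, 70]
    - [0, 0, 0, 0, 0, 0.07, 70]
    - [0, 0, 0, 0, 0, 0.12, 70]
    - [0, 0, 0, -0.03, 0, 0.15, 70]
    - [0, 0, 0, -0.06, 0, 0.17, 70]

```text
time: 61.05
tool_pos: [0.503, 0.2838, 0.2419]
ee_rot: [3.14, -0.004, 0.804]
wrist_force: [0.0, 0.4, -0.1]
width: 0.066
finger_force: 0.0
```

Run:
```python
from h import *
c=cam("wrist"); st()
save(c,"w13.png")
for z in(.094,.088): print(proj(c,[[.5637,.2836,z],[.5637,.3036,z],[.5637,.2636,z],[.5437,.2836,z],[.5837,.2836,z]]).round(1).tolist())
```

```text
{'time': 61.1, 'tool_pos': [0.4997, 0.2849, 0.2462], 'ee_rot': [3.1405, -0.0076, 0.8073], 'wrist_force': [-0.7646, 1.3424, 2.5745], 'width': 0.0658, 'finger_force': 0.0, 'joint_positions': [0.4185, 0.1338, 1.2395, 0.0019, 1.7607, 1.1824]}
[[363.8, 147.4], [349.6, 132.0], [377.7, 162.4], [348.4, 161.9], [379.4, 132.6]]
[[363.0, 146.9], [349.0, 131.8], [376.7, 161.7], [347.9, 161.2], [378.3, 132.4]]
```

View pics/w13.png

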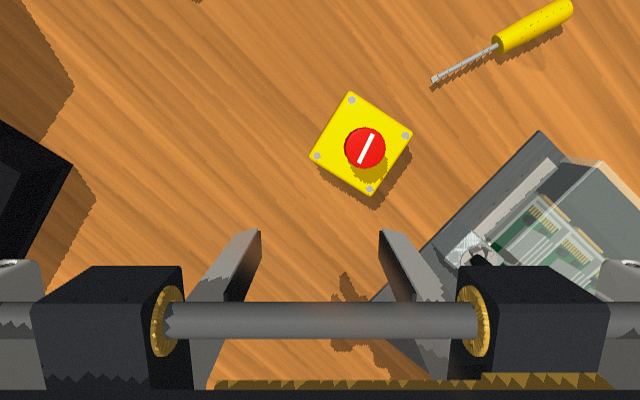

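The bar is nearly parallel to the box edge again. I'll check the head's height against the starting picture from the side camera.

Run:
```python
from h import *
a=cv2.cvtColor(cv2.imread("pics/side0.png"),cv2.COLOR_BGR2RGB); c=cam("side"); b=c["px"]
for px in(a,b):
    hsv=cv2.cvtColor(px,cv2.COLOR_RGB2HSV); m=((hsv[...,0]<6)|(hsv[...,0]>174))&(hsv[...,1]>190)&(hsv[...,2]>110)
    k,l,s,ce=cv2.connectedComponentsWithStats(m.astype(np.uint8)); i=1+np.argmax(s[1:,4]); print(s[i],ce[i])
print(proj(c,[[.5637,.2836,.087],[.5637,.2836,.081]])); st()
```

```text
[250 284  19  16 182] [258.63186813 291.41208791]
[250 284  19  19 127] [258.25984252 290.60629921]
[[258.55515919 292.71522567]
 [258.81686216 294.18941374]]
{'time': 61.15, 'tool_pos': [0.5017, 0.2847, 0.2444], 'ee_rot': [3.139, -0.0082, 0.8072], 'wrist_force': [0.5688, -0.0722, 0.1022], 'width': 0.0654, 'finger_force': 0.0, 'joint_positions': [0.4175, 0.1368, 1.2399, 0.0008, 1.7563, 1.1813]}
```

>>> apply_moves:
  commands:
    - [0, 0, 0, 0, 0, 0, 70]
    - [0, 0, 0, 0, 0, 0, 70]
    - [0, 0, 0, 0, 0, 0, 70]
    - [0, 0, 0, 0, 0, 0, 70]
    - [0, 0, 0, 0, 0, 0, 70]

```text
time: 61.65
tool_pos: [0.5028, 0.2833, 0.2374]
ee_rot: [-3.141, 0.002, 0.805]
wrist_force: [-0.5, -1.3, 0.6]
width: 0.0659
finger_force: 0.0
```

Run:
```python
from bench import *
print(close_job())
```

```text
the job is handed in; nothing more can be done
None
```

I handed the job in at 61.7 s of 192 s with every step carried out: by the camera views, all three modules are flat in their bays, the tray is home, the plunger is down and the stop is up. The hand-in call returned no verdict.

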